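Pack the free end of a clamped stone on the trim saw

ROBOT

A 6-joint arm with a two-finger parallel gripper is mounted at the origin on the work surface. World frame = base frame: x ahead of the robot, y to its left, z up, the work surface at z = 0. Lengths are in m, angles in rad, forces in N, time in s.
With the tool pointing down it reaches from about 0.275 to 0.85 m from the base axis. Payload 19 kg.
Tool frame: the origin (TCP) lies midway between the tips of the shut fingers; the grasp point (between the pads) lies 19 mm behind it (grip_point_offset is the distance from the TCP to the grasp point, in m); z points along the fingers, y is the direction in which the jaws open and shut (so a half turn about z gives the same grasp; the last joint's range is limited). The gripper opens to 85 mm and grips with 20 to 120 N. Pads are 22 mm wide; open, the fingers measure 114 mm over their backs; the gripper's body (76 mm by 85 mm) begins 54 mm behind the grasp point. The pads swing forward as they close: fully open they stand 13 mm farther back than shut.
Start: joints at [-1.401, 0.15, 1.437, -0, 1.554, -0.134], TCP at [0.172, -0.549, 0.231] pointing down, gripper open.
Joint ranges: [-2.8, 2.8], [-0.68, 2.1], [0.12, 2.68], [-1.39, 4.53], [0.16, 2.79], [-2.81, 2.81]. Speed limits (rad/s): [1.89, 1.89, 2.22, 3.01, 3.01, 3.01].

INTERFACE

Orientations are given as a unit quaternion [x, y, z, w].
In Python, from workcell import * gives the robot as it stands. The module is installed in compiled form; this text tells all that it offers.
- The arm moves only by the tool drive_tool, never from a script. Its argument "plan" is a list of rows, each an object with "offset": the shift along the tool's x, y, z in m, a list of three; "twist": the turn, a rotation vector about the tool's x, y, z in rad, a list of three; "grip": the opening in per cent of the stroke, from 0 (shut) to 100 (fully open). A call has 1 to 5 rows; each row is the pose to reach, as a shift and turn from the pose commanded when the call began, along the tool's axes at that moment; what a row does not reach only later rows make up. A row lasts 1/12 s, in which the tool goes at most 41.7 mm and 7.16 degrees, less where a joint would pass 70% of its speed; a pose out of reach is approached as far as the arm can. A call with a gripper value outside its range is refused whole. The fingers move at their own pace and stop on an object; "newtons" is the grip in N (left out, the last holds). Time passes only in rows, so rows that repeat a pose let the fingers close. It gives the time, the measured TCP pose, the force and the opening at its end, in the units of the state.
- state(): the state, without advancing time (a new reading comes with each control period).
- grab_frame(name): name is "scene" or "top" or "wrist"; returns a dict with "pixels" (480x640x3 uint8, red, green, blue), "z_map" (480x640 float32, m along the optical axis (not along the pixel's ray), 0 where there is no reading), "fx", "fy", "cx", "cy" (pixels), "world_from_camera" (4x4, takes a point from camera to world coordinates). Camera axes: x right, y up, looking along -z (the intrinsics and any distortion apply to the point x, -y, -z); pixel columns grow to the right and rows downward; lengths in m; the calibration is good to about 2 mm. A picture is of the moment at which its call begins.
- finish_job(): hands the job in, once; it reports no verdict.
Trained networks look in a picture, given as the dict that the camera call returned (one of the last four; its "shot" number tells which), for a name from the list of things; names that differ only in an ending like _2 or _b are one class to them, and where a whole thing is asked for, a point or a joint stands for the part that bears it (a point fixed in the world has none). Each returns a list of dicts, best first, with "conf" (0 to 1); they miss things now and then, are a little off and sometimes report something else, mostly with a low value. They report only what shows in the picture. A call takes as long as a camera call. They do not tell look-alikes from the thing itself.
- look_for(picture, thing): "box" ([left, top, right, bottom] in pixels, round what is visible of it).
The state is a dict: "clock": time; "joint_pos": joint angles; "joint_vel": joint speeds; "tau": joint torques, N m; "eef_pos": TCP position; "eef_rot": TCP orientation; "ft_force": force on the tool from outside, world axes, zero at the start; "moment": the same for the moment, N m; "gripper_width": opening from 0.0 (shut) to 1.0 (fully open).
Only numpy, scipy, OpenCV 4.12 (cv2) and the standard library are available. Lean on these libraries where they do the work, as an engineer would, in place of code of your own. Each camera call takes 0.05 s, during which the arm holds its last target. There are 200 camera calls.

TASK

Set the stone up for its trim cut. Crank the clamp handle clockwise until the jaw holds the stone hard against the fence; after that, close the gap between the stone and the bolted steel stop: stand plywood slips from the rack in it, down on the carriage, until the rest of the gap suits the wedge, then push the wedge in, point down, until you feel it jam well down in the gap but clear of the carriage. Finish still gripping the wedge, holding the tight stack in place, and leave the finds and the jar where they are.

Things in the scene. Friction and masses are not known exactly. Their poses are not given: they have to be found in the camera images.
- saw: Small grey trim saw, fixed. Origin on the table under the carriage plate; x along the fence, y from crank to fence, z up. Carriage top 45 mm above the table. On it from -y to +y: nut block, then side by side the clamp jaw (saw x -85 to -15 mm) and the bolted stop (saw x near 55), the stone, the fence. Blade, guard (190 mm high) and motor stand clear, at saw x over 100, y over 110 mm.
- crank (a joint): Clamp crank angle (rad). 0: arm straight up; grows turning clockwise seen from the handle end (top goes to saw +x); one turn moves the jaw 8 mm towards the fence. Starts at -0.9 to 0.9; tight after about 0.5 to 0.9 of a turn. Takes about 5 N at the handle, then the force climbs steeply within a tenth of a turn; 10 to 16 N is a firm clamp. The screw holds by itself when let go.
- crank_grip (a point): Middle of the crank's dark wooden handle, a sleeve spinning freely on its pin, 18 mm thick, 50 long, along saw y. It circles at radius 42 mm about the screw axis (saw x -50, z 78 mm) in the plane saw y -155 mm: axis + 42 mm x (sin, cos of the crank angle) in x, z. Can be pinched from above all the way round.
- fence: Fixed steel fence, 200 x 14 mm, 58 mm high, along saw x. Origin: foot of its face towards the stone, at the carriage surface (saw y 75 mm).
- jaw: Sliding clamp jaw, steel with a plywood face, 70 mm wide, top 105 mm above the table. Origin: foot of its face, which looks to saw +y.
- stop: Steel angle bolted to the carriage, fixed, at a different distance each time. Upright plate 60 mm wide (x), 10 thick, 72 mm high. Origin: foot of its face at the carriage surface, middle of the width; face looks to +y, the stone; x and y parallel to the saw's. The packing stands in front of this face. Gap from face to the clamped stone: about 13 to 25 mm.
- stone: Long brown stone, 220 (x) x 80 (y) x 64 mm high at its two sawn flat long sides, slightly crowned (up to 74 mm) along the middle, about 2.8 kg. Lies loose on the carriage, a few mm off the fence. Origin: centre of its underside, so its front face is 40 mm to -y.
- rack: Wooden block 75 x 135 x 40 mm high on the table, fixed, four slots in a row along its y, 30 mm apart: slips at y -45, -15 and 15 mm, wedge at 45 mm. All four pieces reach 120 mm above the table. Origin: centre of its underside.
- slip1: Loose plywood packing slip, 34 (its x) x 6 (y) x 110 mm (z), about 18 g, the three are alike; at the start it stands on end in a slot of the rack, 30 mm deep, with about 1 mm of play, its top 120 mm above the table. Set down square against the stop it stands by itself. Origin: centre of its lower end.
- slip2: Loose plywood packing slip, 34 (its x) x 6 (y) x 110 mm (z), about 18 g, the three are alike; at the start it stands on end in a slot of the rack, 30 mm deep, with about 1 mm of play, its top 120 mm above the table. Set down square against the stop it stands by itself. Origin: centre of its lower end.
- slip3: Loose plywood packing slip, 34 (its x) x 6 (y) x 110 mm (z), about 18 g, the three are alike; at the start it stands on end in a slot of the rack, 30 mm deep, with about 1 mm of play, its top 120 mm above the table. Set down square against the stop it stands by itself. Origin: centre of its lower end.
- wedge: Loose pale wooden wedge, 34 mm wide (x), 110 long (z), 4 thick at the point, 22 at the head (1 mm in 6), 34 g; stands point down in its slot. Origin: at the point, mid width, on the flat upright face (y 0); the sloping face looks to +y. Goes between slip and stone, slope to the stone, jams on the stone's top edge. 1 or 2 slips leave the 7 to 13 mm it needs: point 5 to 50 mm above the carriage.
- specimen_a: Dark stone find, about 85 mm, lying on the table, bystander. Origin under its middle.
- specimen_b: Light brown stone find, about 75 mm, lying on the table, bystander. Origin under its middle.
- jar: Glass jar with green lid, 68 mm across, 100 mm high, bystander. Origin: centre of its underside.
Not all that is in view belongs to the job. There is more than one size of the wedge; the one meant has the size given above.

How it is judged:
On the way, in this order (a step that is already met when the one before it is completed fails the run):
1. the jaw holds the stone hard against the fence (contact force between each of jaw, fence and stone above 15 N), for 0.3 s.
2. after that, a plywood slip stands in the gap on the carriage, in front of the stop (((x of slip1 in the frame of stop between -0.022 and 0.022 m and y of slip1 in the frame of stop between 0 and 0.03 m and z of slip1 in the frame of stop between -0.005 and 0.005 m and angle between slip1's own z axis and vertical below 0.2 rad) or (x of slip2 in the frame of stop between -0.022 and 0.022 m and y of slip2 in the frame of stop between 0 and 0.03 m and z of slip2 in the frame of stop between -0.005 and 0.005 m and angle between slip2's own z axis and vertical below 0.2 rad) or (x of slip3 in the frame of stop between -0.022 and 0.022 m and y of slip3 in the frame of stop between 0 and 0.03 m and z of slip3 in the frame of stop between -0.005 and 0.005 m and angle between slip3's own z axis and vertical below 0.2 rad))), for 0.3 s.
At the end, for the whole second after the job is handed in: Jaw and fence each press the stone (over 15 N); at least one slip upright on the carriage in the gap; wedge upright in the gap, point 2 to 52 mm above the carriage; the stack presses both stone and stop (over 2 N); the fingers still grip the wedge (over 3 N), at rest (all of step 1 and ((x of slip1 in the frame of stop between -0.022 and 0.022 m and y of slip1 in the frame of stop between 0 and 0.03 m and z of slip1 in the frame of stop between -0.005 and 0.005 m and angle between slip1's own z axis and vertical below 0.2 rad) or (x of slip2 in the frame of stop between -0.022 and 0.022 m and y of slip2 in the frame of stop between 0 and 0.03 m and z of slip2 in the frame of stop between -0.005 and 0.005 m and angle between slip2's own z axis and vertical below 0.2 rad) or (x of slip3 in the frame of stop between -0.022 and 0.022 m and y of slip3 in the frame of stop between 0 and 0.03 m and z of slip3 in the frame of stop between -0.005 and 0.005 m and angle between slip3's own z axis and vertical below 0.2 rad)) and x of wedge in the frame of stop between -0.022 and 0.022 m and y of wedge in the frame of stop between 0 and 0.03 m and z of wedge in the frame of stop between 0.002 and 0.052 m and angle between wedge's own z axis and vertical below 0.2 rad and angle between the x axis of wedge and the x axis of stop, either way round below 0.2 rad and contact force between any of slip1, slip2, slip3, wedge and stone above 2 N and contact force between any of slip1, slip2, slip3, wedge and stop above 2 N and contact force between the fingers and wedge above 3 N and linear speed of wedge below 0.01 m/s); the arm keeps its last pose, push and grip.
It fails at once if a find or the jar is moved more than 3 cm (distance of any of specimen_a, specimen_b, jar from where it was at the start of the episode above 0.03 m).
It also fails if it takes over 72 s, if anything falls off the work surface, if the arm or the gripper's body presses on something with over 40 N, if the wrist force passes 120 N, or if a joint passes its speed limit or range.

## Working session

There is one attempt and no reset: what is moved stays moved. The work goes in short steps, Python scripts to look and compute and a tool call to move; the robot and the scene stay as the last step left them, time stands still between calls to the robot, and variables do not carry over. Pictures are saved under pics/ and viewed, about 8 in all and at most 12, crops included, and the job is handed in when it is done.

Besides the shell and the picture viewer there is one more tool, called after "Emit:" as name(argument=value, ...), one argument or row to a line, values as JSON. drive_tool: Moves the arm, as the interface text tells. Its arguments: {"type":"object","properties":{"plan":{"type":"array"},"newtons":{"type":"number"}},"required":["plan"]}

```bash
mkdir -p pics; cat > h.py <<'E'
from workcell import *
import numpy as np, cv2
from scipy.spatial.transform import Rotation as R
def pts(f):
    z=f["z_map"]; v,u=np.mgrid[0:480,0:640]
    x=(u-f["cx"])/f["fx"]*z; y=-(v-f["cy"])/f["fy"]*z
    P=np.stack([x,y,-z,np.ones_like(z)],-1)@f["world_from_camera"].T
    P[z==0]=np.nan
    return P[...,:3]
def proj(f,p):
    c=np.linalg.inv(f["world_from_camera"])@np.append(p,1)
    return f["cx"]+f["fx"]*c[0]/-c[2], f["cy"]-f["fy"]*c[1]/-c[2]
def save(f,n,crop=None,scale=1):
    im=f["pixels"]
    if crop: im=im[crop[1]:crop[3],crop[0]:crop[2]]
    im=cv2.resize(im,None,fx=scale,fy=scale,interpolation=cv2.INTER_CUBIC)
    cv2.imwrite("pics/"+n,im[...,::-1])
E
python3 - <<'E'
from h import *
a=grab_frame("scene");b=grab_frame("top")
im=np.hstack([a["pixels"],b["pixels"]])
save(a,"s0.png");save(b,"t0.png")
np.save("t0.npy",pts(b)); np.save("s0.npy",pts(a))
for n,f in(("scene",a),("top",b)):
  print(n,f["world_from_camera"][:3,3].round(3))
  P=pts(f)
  for t in["saw","crank_grip","fence","jaw","stop","stone","rack","slip1","wedge","specimen_a","jar"]:
    for d in look_for(f,t)[:3]:
      x=d["box"];c=P[int((x[1]+x[3])/2),int((x[0]+x[2])/2)]
      print(t,round(d["conf"],2),np.round(x),c.round(3))
print(state())
E
```

```text
scene [ 0.903 -0.64   1.067]
saw 0.94 [274. 159. 471. 322.] [0.652 0.016 0.115]
fence 0.57 [323. 194. 383. 228.] [0.556 0.086 0.106]
fence 0.18 [266. 276. 277. 302.] [ 0.505 -0.246  0.112]
jaw 0.64 [308. 221. 336. 248.] [ 0.522 -0.029  0.103]
stop 0.61 [333. 238. 365. 277.] [ 0.606 -0.028  0.053]
stone 0.65 [318. 204. 392. 266.] [0.605 0.007 0.119]
stone 0.6 [245. 301. 262. 318.] [ 0.496 -0.312  0.1  ]
rack 0.88 [234. 297. 286. 350.] [ 0.509 -0.317  0.042]
slip1 0.5 [250. 289. 271. 312.] [ 0.495 -0.282  0.097]
slip1 0.48 [240. 309. 259. 334.] [ 0.505 -0.342  0.095]
slip1 0.48 [247. 301. 262. 320.] [ 0.498 -0.312  0.095]
wedge 0.79 [242. 261. 255. 284.] [ 0.377 -0.197  0.013]
wedge 0.68 [265. 278. 271. 302.] [ 0.495 -0.251  0.107]
wedge 0.6 [274. 158. 467. 321.] [0.648 0.012 0.122]
specimen_a 0.73 [169. 311. 196. 334.] [ 0.334 -0.416  0.035]
specimen_a 0.67 [323. 341. 354. 373.] [ 0.724 -0.285  0.04 ]
jar 0.79 [335. 117. 354. 151.] [0.354 0.387 0.082]
jar 0.37 [331. 236. 363. 276.] [ 0.6  -0.03  0.06]
top [ 0.284 -0.016  1.523]
saw 0.9 [176. 137. 377. 298.] [0.625 0.103 0.017]
saw 0.5
[... 945 characters left out ...]
lock': 1.2, 'joint_pos': array([-1.40102508e+00,  1.50511295e-01,  1.43740810e+00, -2.13081843e-06,
        1.55379505e+00, -1.34008599e-01]), 'joint_vel': array([ 8.93465307e-06,  7.31299182e-04, -1.69100354e-03, -2.55924154e-03,
       -2.96534707e-04,  3.22952511e-05]), 'tau': array([-2.09967198e-03, -7.12809563e+01, -5.71039975e+01, -2.98286504e-04,
        1.62672473e-03, -1.65997665e-05]), 'eef_pos': array([ 0.17196964, -0.54864884,  0.23125609]), 'eef_rot': array([ 9.88486882e-01,  1.51306581e-01, -2.15393569e-06, -6.08677150e-05]), 'ft_force': array([-0.73238897, -0.11532777, -0.77411161]), 'moment': array([ 0.05709768,  0.00284641, -0.01822168]), 'gripper_width': 0.9994869758506095}
```

```bash
python3 - <<'E'
import cv2,numpy as np
t=cv2.imread("pics/t0.png")[120:345,130:490];s=cv2.imread("pics/s0.png")[110:385,150:480]
cv2.imwrite("pics/v1.png",cv2.resize(t,None,fx=2.2,fy=2.2,interpolation=2))
cv2.imwrite("pics/v2.png",cv2.resize(s,None,fx=2.1,fy=2.1,interpolation=2))
E
```

```text
(no output)
```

View pics/v1.png

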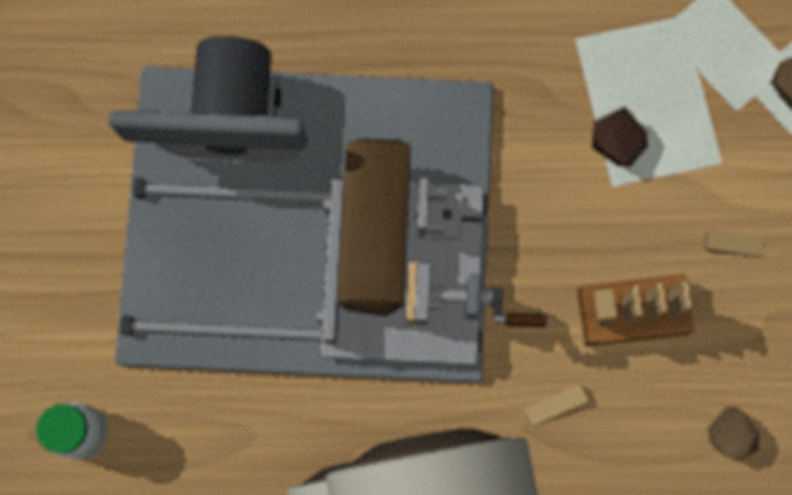

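View pics/v2.png

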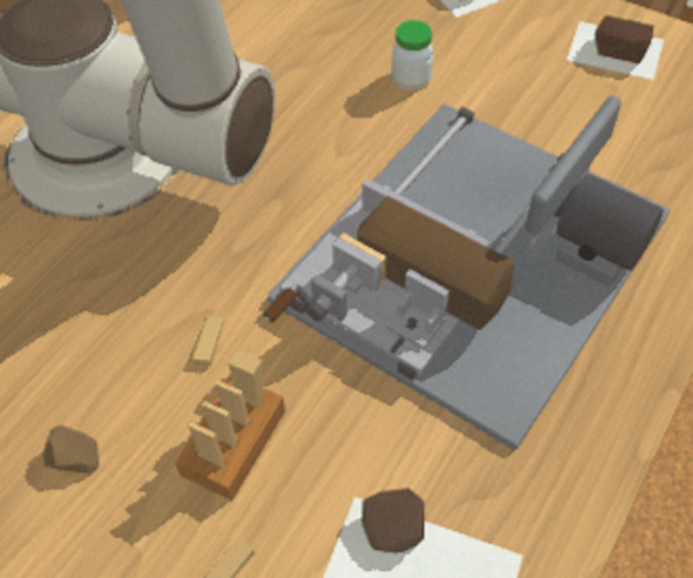

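```bash
python3 - <<'E'
from h import *
P=np.load("t0.npy"); S=np.load("s0.npy")
def box(P,a,n,r=None):
    q=P.reshape(-1,3) if r is None else P[r[1]:r[3],r[0]:r[2]].reshape(-1,3)
    m=np.isfinite(q).all(1)
    q=q[m]
    lo,hi=np.array(a).T
    q=q[((q>lo)&(q<hi)).all(1)]
    print(n,len(q),q.mean(0).round(4) if len(q) else'')
    if len(q)>8:
        c,s,ang=cv2.minAreaRect(q[:,:2].astype(np.float32)); print('  rect',np.round(c,4),np.round(s,4),round(ang,2),'z',np.percentile(q[:,2],[5,50,95]).round(4))
    return q
for P,n in((P,'top'),(S,'scene')):
    print(n)
    box(P,[(.4,.75),(.06,.12),(.095,.112)],'fence')
    box(P,[(.57,.68),(-.06,0.0),(.106,.125)],'stop')
    box(P,[(.42,.56),(-.06,0.0),(.096,.112)],'jaw')
    box(P,[(.42,.53),(-.4,-.2),(.112,.13)],'rack pieces')
    box(P,[(.42,.56),(-.4,-.2),(.034,.044)],'rack top')
    box(P,[(.40,.53),(-.19,-.1),(.06,.14)],'handle')
    box(P,[(.42,.75),(-.02,0.07),(.1,.13)],'stone')
    box(P,[(.3,.9),(-.15,.5),(.005,.025)],'base')
E
```

```text
top
fence 561 [0.5576 0.0787 0.1047]
  rect [0.5732 0.077 ] [0.0399 0.2483] 86.74 z [0.0979 0.1046 0.1113]
stop 223 [ 0.6226 -0.0134  0.114 ]
  rect [ 0.6248 -0.0174] [0.0325 0.1098] 89.36 z [0.1078 0.1139 0.1199]
jaw 279 [ 0.51   -0.0193  0.1044]
  rect [ 0.5162 -0.0174] [0.0348 0.0868] 89.34 z [0.0986 0.1046 0.1102]
rack pieces 222 [ 0.4905 -0.2785  0.1193]
  rect [ 0.4918 -0.2901] [0.0344 0.1137] 5.89 z [0.1138 0.1196 0.1241]
rack top 703 [ 0.4885 -0.2938  0.0398]
  rect [ 0.4927 -0.2984] [0.0759 0.1373] 5.86 z [0.0353 0.04   0.0436]
handle 229 [ 0.4811 -0.1335  0.1054]
  rect [ 0.4813 -0.1312] [0.088  0.0417] 53.89 z [0.0844 0.111  0.1185]
stone 2292 [0.5884 0.0287 0.1148]
  rect [0.587  0.0251] [0.0885 0.2267] 89.74 z [0.1051 0.1154 0.1217]
base 14433 [0.6107 0.1649 0.0166]
  rect [0.6001 0.175 ] [0.5994 0.6499] 0.04 z [0.0059 0.0175 0.023 ]
scene
fence 289 [0.5531 0.0841 0.1052]
  rect [0.574  0.0783] [0.0454 0.2473] 86.74 z [0.0979 0.1051 0.1114]
stop 265 [ 0.6239 -0.0143  0.1134]
  rect [ 0.6251 -0.0162] [0.0323 0.1093] 89.83 z [0.1071 0.1132 0.1201]
jaw 265 [ 0.5141 -0.0177  0.1044]
  rect [ 0.5171 -0.0167] [0.0339 0.0843] 88.79 z [0.0978 0.105  0.1088]
rack pieces 284 [ 0.492  -0.2787  0.1198]
  rect [ 0.4921 -0.2862] [0.0351 0.1142] 5.27 z [0.1137 0.1206 0.1235]
rack top 722 [ 0.5058 -0.3078  0.0408]
  rect [ 0.4921 -0.2946] [0.0786 0.1377] 6.61 z [0.037  0.0411 0.0435]
handle 255 [ 0.4856 -0.1317  0.1032]
  rect [ 0.4812 -0.1313] [0.0853 0.0392] 53.12 z [0.0793 0.1087 0.119 ]
stone 1911 [0.598  0.0235 0.115 ]
  rect [0.5888 0.025 ] [0.2278 0.0899] 0.03 z [0.1038 0.1162 0.1214]
base 9423 [0.6485 0.1138 0.0179]
  rect [0.6001 0.1748] [0.649  0.5995] 89.95 z [0.0057 0.0192 0.0229]
```

Emit:
drive_tool(
  plan=[
    {"offset": [0.03,-0.02,-0.006],"twist": [0,0,0],"grip": 60},
    {"offset": [0.06,-0.04,-0.012],"twist": [0,0,0],"grip": 60},
    {"offset": [0.09,-0.06,-0.018],"twist": [0,0,0],"grip": 60},
    {"offset": [0.12,-0.08,-0.024],"twist": [0,0,0],"grip": 60},
    {"offset": [0.14,-0.1,-0.03],"twist": [0,0,0],"grip": 60},
  ],
)

```text
clock: 1.62
eef_pos: [0.2771, -0.4096, 0.2616]
eef_rot: [0.988, 0.152, 0.0, -0.0]
ft_force: [0.6, -0.4, -0.0]
gripper_width: 0.602
```

Emit:
drive_tool(
  plan=[
    {"offset": [0.03,-0.02,-0.006],"twist": [0,0,0],"grip": 60},
    {"offset": [0.06,-0.04,-0.012],"twist": [0,0,0],"grip": 60},
    {"offset": [0.09,-0.06,-0.018],"twist": [0,0,0],"grip": 60},
    {"offset": [0.12,-0.08,-0.024],"twist": [0,0,0],"grip": 60},
    {"offset": [0.14,-0.1,-0.03],"twist": [0,0,0],"grip": 60},
  ],
)

```text
clock: 2.03
eef_pos: [0.3807, -0.2722, 0.2917]
eef_rot: [0.988, 0.152, 0.0, -0.0]
ft_force: [0.4, 0.2, 0.5]
gripper_width: 0.597
```

Emit:
drive_tool(
  plan=[
    {"offset": [0,0,0],"twist": [0,0,-0.12],"grip": 60},
    {"offset": [0,0,0],"twist": [0,0,-0.24],"grip": 60},
    {"offset": [0,0,0],"twist": [0,0,-0.36],"grip": 60},
    {"offset": [0,0,0],"twist": [0,0,-0.48],"grip": 60},
    {"offset": [0,0,0],"twist": [0,0,-0.6],"grip": 60},
  ],
)

```text
clock: 2.45
eef_pos: [0.3794, -0.2739, 0.2914]
eef_rot: [0.898, 0.439, 0.0, 0.0]
ft_force: [-0.4, -0.3, 0.4]
gripper_width: 0.598
```

Emit:
drive_tool(
  plan=[
    {"offset": [0,0,0],"twist": [0,0,-0.12],"grip": 60},
    {"offset": [0,0,0],"twist": [0,0,-0.24],"grip": 60},
    {"offset": [0,0,0],"twist": [0,0,-0.36],"grip": 60},
    {"offset": [0,0,0],"twist": [0,0,-0.48],"grip": 60},
    {"offset": [0,0,0],"twist": [0,0,-0.6],"grip": 60},
  ],
)

```text
clock: 2.87
eef_pos: [0.3793, -0.274, 0.2914]
eef_rot: [0.728, 0.685, 0.0, 0.0]
ft_force: [-0.6, 0.1, -0.0]
gripper_width: 0.597
```

```bash
python3 - <<'E'
from h import *
f=grab_frame("wrist"); save(f,"w1.png"); 
import pickle; pickle.dump(f,open("w1.pkl","wb"))
print(f["world_from_camera"].round(3), f["fx"])
E
```

```text
[[ 0.998  0.059  0.016  0.384]
 [-0.061  0.958  0.28  -0.203]
 [ 0.001 -0.28   0.96   0.434]
 [ 0.     0.     0.     1.   ]] 365.5336776626808
```

View pics/w1.png

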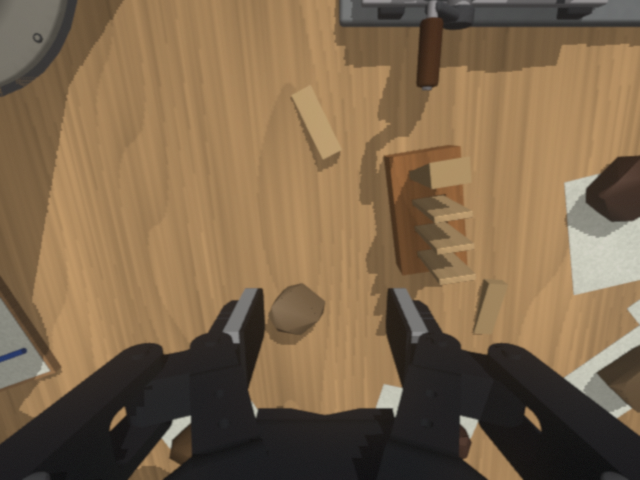

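Emit:
drive_tool(
  plan=[
    {"offset": [0.025,0.024,-0.006],"twist": [0,0,0],"grip": 60},
    {"offset": [0.05,0.048,-0.012],"twist": [0,0,0],"grip": 60},
    {"offset": [0.075,0.072,-0.018],"twist": [0,0,0],"grip": 60},
    {"offset": [0.1,0.096,-0.024],"twist": [0,0,0],"grip": 60},
    {"offset": [0.125,0.12,-0.03],"twist": [0,0,0],"grip": 60},
  ],
)

```text
clock: 3.33
eef_pos: [0.5084, -0.156, 0.3217]
eef_rot: [0.732, 0.682, 0.0, 0.0]
ft_force: [0.8, -0.1, 0.3]
gripper_width: 0.595
```

Emit:
drive_tool(
  plan=[
    {"offset": [0.015,0.011,-0.005],"twist": [0,0,0],"grip": 60},
    {"offset": [0.03,0.022,-0.01],"twist": [0,0,0],"grip": 60},
    {"offset": [0.03,0.022,-0.01],"twist": [0,0,0],"grip": 60},
  ],
)

```text
clock: 3.58
eef_pos: [0.5331, -0.1266, 0.3318]
eef_rot: [0.731, 0.683, 0.001, 0.0]
ft_force: [0.3, 0.1, -0.0]
gripper_width: 0.6
```

```bash
python3 - <<'E'
from h import *
f=grab_frame("wrist"); save(f,"w2.png"); 
import pickle; pickle.dump(f,open("w2.pkl","wb"))
P=pts(f)
for t in["crank_grip","fence","jaw","stop","stone"]:
    for d in look_for(f,t)[:2]:
      x=d["box"];c=P[int((x[1]+x[3])/2),int((x[0]+x[2])/2)]
      print(t,round(d["conf"],2),np.round(x),c.round(3))
print(f["world_from_camera"].round(3))
E
```

```text
crank_grip 0.81 [255. 203. 276. 254.] [ 0.472 -0.145  0.117]
jaw 0.78 [256.  77. 330. 157.] [ 0.508 -0.038  0.088]
jaw 0.6 [266. 259. 337. 366.] [ 0.5   -0.239  0.12 ]
stop 0.75 [368.  86. 441. 144.] [ 0.626 -0.044  0.054]
stone 0.87 [262.   0. 500.  82.] [0.592 0.018 0.118]
[[ 0.998  0.066  0.017  0.538]
 [-0.068  0.958  0.279 -0.056]
 [ 0.002 -0.28   0.96   0.475]
 [ 0.     0.     0.     1.   ]]
```

View pics/w2.png

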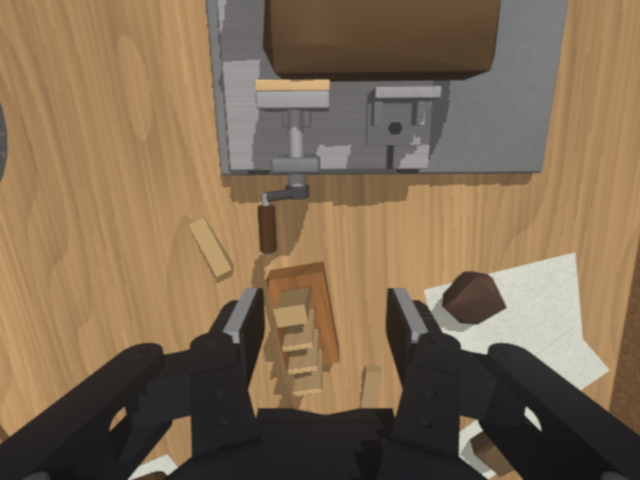

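```bash
python3 - <<'E'
from h import *
import pickle
f=pickle.load(open("w2.pkl","rb")); P=pts(f); im=f["pixels"].astype(int)
def rect(r,z0,z1,n):
    q=P[r[1]:r[3],r[0]:r[2]]; m=(q[...,2]>z0)&(q[...,2]<z1)
    # keep largest blob
    k,l,s,_=cv2.connectedComponentsWithStats(m.astype(np.uint8),connectivity=4)
    j=1+s[1:,4].argmax(); p=q[l==j]
    c,w,a=cv2.minAreaRect(p[:,:2].astype(np.float32))
    print(n,s[j],np.round(c,4),np.round(w,4),round(a,2),p[:,2].mean().round(4)); return p
rect((355,75,455,110),.109,.125,"stop")
rect((250,70,335,115),.097,.113,"jaw")
rect((245,195,290,262),.09,.13,"handle")
rect((260,270,320,330),.112,.128,"wedge")
rect((270,315,330,352),.112,.128,"slipA")
rect((280,345,335,375),.112,.128,"slipB")
rect((280,372,335,400),.112,.128,"slipC")
# stone front top edge: max row (lowest image) of z>.1 per column
e=[]
for u in range(285,485,8):
    col=P[:95,u]; v=np.where(col[:,2]>.1)[0]
    v=[x for x in v if x<76]; e.append(col[max(v)])
e=np.array(e); print("stone edge",np.polyfit(e[:,0],e[:,1],1),e[::6].round(4).tolist())
# base front edge
e=[]
for u in range(330,520,6):
    col=P[150:185,u]; v=np.where((col[:,2]>.010))[0]; e.append(col[v.max()])
e=np.array(e); k=np.polyfit(e[:,0],e[:,1],1);print("base edge",k,np.polyval(k,.55),e[:,2].mean())
# jaw wood column profile
for u in (290,): print([(v,P[v,u].round(3).tolist(),im[v,u].tolist()) for v in range(72,112,3)])
for u in (400,): print([(v,P[v,u].round(3).tolist(),im[v,u].tolist()) for v in range(66,112,2)])
E
```

```text
stop [ 19  11  67  13 816] [ 0.6163 -0.0258] [0.0102 0.0602] 86.73 0.1172
jaw [   5    9   74   31 2146] [ 0.5093 -0.019 ] [0.026  0.0697] 86.76 0.1044
handle [  12    0   33   60 1035] [ 0.4737 -0.1421] [0.0639 0.0283] 70.77 0.1133
wedge [ 13  32  35  26 681] [ 0.4881 -0.2426] [0.0342 0.0232] 5.87 0.1199
slipA [  4   0  34  13 345] [ 0.4886 -0.2473] [0.0346 0.0151] 1.89 0.1205
slipB [  7  16  30  14 265] [ 0.4948 -0.3109] [0.0343 0.0073] 6.64 0.1186
slipC [ 12  11  30  14 266] [ 0.4981 -0.3406] [0.034 0.008] 4.38 0.1184
stone edge [-0.05739755  0.02801123] [[0.5049, -0.001, 0.102], [0.5498, -0.0034, 0.1038], [0.5949, -0.0063, 0.1023], [0.6392, -0.0087, 0.1044], [0.6854, -0.0113, 0.1007]]
base edge [-0.06250587 -0.07189697] -0.10627520078164861 0.01795087205904375
[(72, [0.51, -0.001, 0.111], [68, 53, 40]), (75, [0.509, -0.001, 0.095], [50, 42, 33]), (78, [0.507, -0.001, 0.076], [65, 54, 41]), (81, [0.509, -0.008, 0.104], [191, 159, 115]), (84, [0.509, -0.01, 0.104], [212, 175, 127]), (87, [0.509, -0.013, 0.103], [206, 171, 124]), (90, [0.508, -0.015, 0.103], [153, 133, 108]), (93, [
[... 668 characters left out ...]
 52]), (82, [0.624, -0.009, 0.047], [100, 98, 98]), (84, [0.624, -0.011, 0.045], [105, 103, 103]), (86, [0.624, -0.013, 0.046], [127, 124, 125]), (88, [0.609, -0.022, 0.118], [161, 157, 158]), (90, [0.61, -0.024, 0.117], [159, 156, 156]), (92, [0.609, -0.025, 0.118], [158, 154, 154]), (94, [0.609, -0.027, 0.118], [155, 151, 151]), (96, [0.61, -0.029, 0.117], [141, 138, 138]), (98, [0.61, -0.03, 0.114], [82, 80, 80]), (100, [0.615, -0.031, 0.092], [71, 69, 69]), (102, [0.619, -0.031, 0.067], [76, 74, 75]), (104, [0.622, -0.032, 0.054], [102, 99, 99]), (106, [0.622, -0.034, 0.053], [105, 102, 102]), (108, [0.622, -0.036, 0.054], [108, 106, 106]), (110, [0.622, -0.038, 0.054], [108, 105, 106])]
```

```bash
python3 - <<'E'
from h import *
import pickle
f=pickle.load(open("w2.pkl","rb")); P=pts(f); im=f["pixels"].astype(int)
q=P[195:262,245:290]; c=im[195:262,245:290]
m=(q[...,2]>.085)&(c[...,0]-c[...,2]>12)
p=q[m]; c,w,a=cv2.minAreaRect(p[:,:2].astype(np.float32)); print(m.sum(),np.round(c,4),np.round(w,4),a,np.percentile(p[:,2],[5,50,90,97]))
ang=-.057;X=np.array([np.cos(ang),np.sin(ang)]);Y=np.array([-X[1],X[0]])
ax=np.array([.5093,-.019]); d=p[:,:2]-ax
print("rel axis x",np.percentile(d@X,[2,50,98]),"y",np.percentile(d@Y,[1,50,99]))
E
```

```text
879 [ 0.4732 -0.1436] [0.0606 0.0283] 70.76797485351562 [0.10860012 0.11522643 0.11697701 0.11763695]
rel axis x [-0.03842483 -0.02875941 -0.02120084] y [-0.15472452 -0.12781458 -0.10042172]
```

Emit:
drive_tool(
  plan=[
    {"offset": [-0.011,-0.03,0.01],"twist": [0,0,-0.01],"grip": 60},
    {"offset": [-0.0225,-0.0595,0.025],"twist": [0,0,-0.01],"grip": 60},
    {"offset": [-0.0225,-0.0595,0.06],"twist": [0,0,-0.01],"grip": 60},
    {"offset": [-0.0225,-0.0595,0.095],"twist": [0,0,-0.01],"grip": 60},
    {"offset": [-0.0225,-0.0595,0.13],"twist": [0,0,-0.01],"grip": 60},
  ],
)

```text
clock: 4.3
eef_pos: [0.4697, -0.148, 0.2004]
eef_rot: [0.728, 0.686, 0.0, 0.001]
ft_force: [1.5, 0.1, -0.8]
gripper_width: 0.603
```

Emit:
drive_tool(
  plan=[
    {"offset": [0,0,0.03],"twist": [0,0,0],"grip": 60},
    {"offset": [0,0,0.06],"twist": [0,0,0],"grip": 60},
    {"offset": [0,0,0.09],"twist": [0,0,0],"grip": 60},
    {"offset": [0,0,0.113],"twist": [0,0,0],"grip": 60},
    {"offset": [0,0,0.113],"twist": [0,0,0],"grip": 60},
  ],
)

```text
clock: 4.72
eef_pos: [0.4681, -0.1469, 0.0842]
eef_rot: [0.727, 0.686, -0.001, -0.003]
ft_force: [-0.7, -0.2, -0.9]
gripper_width: 0.601
```

Emit:
drive_tool(
  plan=[
    {"offset": [0,0,0],"twist": [0,0,0],"grip": 10},
    {"offset": [0,0,0],"twist": [0,0,0],"grip": 10},
    {"offset": [0,0,0],"twist": [0,0,0],"grip": 10},
    {"offset": [0,0,0],"twist": [0,0,0],"grip": 10},
    {"offset": [0,0,0],"twist": [0,0,0],"grip": 10},
  ],
  newtons=40,
)

```text
clock: 5.13
eef_pos: [0.4713, -0.148, 0.0899]
eef_rot: [0.727, 0.687, 0.0, 0.001]
ft_force: [-0.1, -2.8, 7.6]
gripper_width: 0.199
```

```bash
python3 - <<'E'
import numpy as np
def t(a0,st,n=5):
    for k in range(1,n+1):
        a=a0+st*k; print("a=%.2f [0,%.4f,%.4f]"%(a,.042*(np.sin(a)-np.sin(a0)),-.042*(np.cos(a)-np.cos(a0))))
for i in range(3): t(-.78+1.25*i,.25); print()
for i in range(5): t(2.97+.6*i,.12); print()
E
```

```text
a=-0.53 [0,0.0083,-0.0064]
a=-0.28 [0,0.0179,-0.0105]
a=-0.03 [0,0.0283,-0.0121]
a=0.22 [0,0.0387,-0.0111]
a=0.47 [0,0.0486,-0.0076]

a=0.72 [0,0.0087,0.0059]
a=0.97 [0,0.0156,0.0137]
a=1.22 [0,0.0204,0.0230]
a=1.47 [0,0.0228,0.0332]
a=1.72 [0,0.0225,0.0437]

a=1.97 [0,-0.0028,0.0101]
a=2.22 [0,-0.0081,0.0191]
a=2.47 [0,-0.0154,0.0266]
a=2.72 [0,-0.0243,0.0321]
a=2.97 [0,-0.0344,0.0351]

a=3.09 [0,-0.0050,0.0006]
a=3.21 [0,-0.0100,0.0005]
a=3.33 [0,-0.0150,-0.0001]
a=3.45 [0,-0.0199,-0.0014]
a=3.57 [0,-0.0246,-0.0032]

a=3.69 [0,-0.0044,-0.0024]
a=3.81 [0,-0.0086,-0.0052]
a=3.93 [0,-0.0123,-0.0086]
a=4.05 [0,-0.0157,-0.0124]
a=4.17 [0,-0.0185,-0.0165]

a=4.29 [0,-0.0023,-0.0045]
a=4.41 [0,-0.0041,-0.0092]
a=4.53 [0,-0.0053,-0.0141]
a=4.65 [0,-0.0059,-0.0191]
a=4.77 [0,-0.0060,-0.0241]

a=4.89 [0,0.0006,-0.0050]
a=5.01 [0,0.0018,-0.0099]
a=5.13 [0,0.0035,-0.0146]
a=5.25 [0,0.0059,-0.0191]
a=5.37 [0,0.0087,-0.0233]

a=5.49 [0,0.0033,-0.0038]
a=5.61 [0,0.0071,-0.0072]
a=5.73 [0,0.0112,-0.0101]
a=5.85 [0,0.0156,-0.0124]
a=5.97 [0,0.0203,-0.0143]
```

Emit:
drive_tool(
  plan=[
    {"offset": [0,0.0083,-0.0064],"twist": [0,0,0],"grip": 10},
    {"offset": [0,0.0179,-0.0105],"twist": [0,0,0],"grip": 10},
    {"offset": [0,0.0283,-0.0121],"twist": [0,0,0],"grip": 10},
    {"offset": [0,0.0387,-0.0111],"twist": [0,0,0],"grip": 10},
    {"offset": [0,0.0486,-0.0076],"twist": [0,0,0],"grip": 10},
  ],
)

```text
clock: 5.55
eef_pos: [0.5203, -0.151, 0.0983]
eef_rot: [0.727, 0.687, 0.0, 0.002]
ft_force: [-2.9, -2.6, 8.8]
gripper_width: 0.194
```

Emit:
drive_tool(
  plan=[
    {"offset": [0,0.0087,0.0059],"twist": [0,0,0],"grip": 10},
    {"offset": [0,0.0156,0.0137],"twist": [0,0,0],"grip": 10},
    {"offset": [0,0.0204,0.023],"twist": [0,0,0],"grip": 10},
    {"offset": [0,0.0228,0.0332],"twist": [0,0,0],"grip": 10},
    {"offset": [0,0.0225,0.0437],"twist": [0,0,0],"grip": 10},
  ],
)

```text
clock: 5.97
eef_pos: [0.5429, -0.1522, 0.0534]
eef_rot: [0.727, 0.687, 0.0, 0.002]
ft_force: [-4.5, -2.3, 7.5]
gripper_width: 0.197
```

Emit:
drive_tool(
  plan=[
    {"offset": [0,-0.0028,0.0101],"twist": [0,0,0],"grip": 10},
    {"offset": [0,-0.0081,0.0191],"twist": [0,0,0],"grip": 10},
    {"offset": [0,-0.0154,0.0266],"twist": [0,0,0],"grip": 10},
    {"offset": [0,-0.0154,0.0266],"twist": [0,0,0],"grip": 10},
  ],
)

```text
clock: 6.3
eef_pos: [0.5247, -0.1509, 0.0257]
eef_rot: [0.727, 0.687, -0.001, -0.0]
ft_force: [-10.3, -5.4, 3.3]
gripper_width: 0.194
```

```bash
python3 - <<'E'
from h import *
from scipy.optimize import least_squares as L
p=np.array([[.4713,.0899],[.5203,.0983],[.5429,.0534],[.5247,.0257]])
r=L(lambda c:np.hypot(*(p-c[:2]).T)-.042,[.502,.059]);print(r.x,r.fun)
c=r.x
print([np.arctan2(*(q-c)) for q in p])
s=state();print(s["eef_pos"],s["ft_force"],s["moment"])
E
```

```text
[0.50153422 0.06073263] [ 1.00405320e-05 -6.40646253e-06  1.06570850e-05 -7.31835458e-07]
[np.float64(-0.8033561545336418), np.float64(0.4632662656005736), np.float64(1.7462370577030726), np.float64(2.5573403898633082)]
[ 0.52474931 -0.15094835  0.0256775 ] [-10.28726069  -5.42589119   3.32716675] [-0.80401496  1.57599647  0.07030736]
```

Emit:
drive_tool(
  plan=[
    {"offset": [0,-0.0084,0.0036],"twist": [0,0,0],"grip": 10},
    {"offset": [0,-0.0143,0.0058],"twist": [0,0,0],"grip": 10},
    {"offset": [0,-0.0205,0.0072],"twist": [0,0,0],"grip": 10},
    {"offset": [0,-0.0205,0.0072],"twist": [0,0,0],"grip": 10},
  ],
)

```text
clock: 6.63
eef_pos: [0.5055, -0.1499, 0.0191]
eef_rot: [0.727, 0.687, 0.0, 0.001]
ft_force: [-3.8, -5.3, -2.2]
gripper_width: 0.199
```

Emit:
drive_tool(
  plan=[
    {"offset": [0,-0.0063,0.0004],"twist": [0,0,0],"grip": 10},
    {"offset": [0,-0.0125,-0.0001],"twist": [0,0,0],"grip": 10},
  ],
)

```text
clock: 6.8
eef_pos: [0.4943, -0.1492, 0.0195]
eef_rot: [0.727, 0.687, 0.001, 0.001]
ft_force: [7.4, -2.6, 1.8]
gripper_width: 0.193
```

Emit:
drive_tool(
  plan=[
    {"offset": [0,-0.0062,-0.0015],"twist": [0,0,0],"grip": 10},
  ],
)

```text
clock: 6.88
eef_pos: [0.4881, -0.1489, 0.021]
eef_rot: [0.727, 0.687, 0.001, 0.001]
ft_force: [7.4, -2.4, 1.3]
gripper_width: 0.197
```

Emit:
drive_tool(
  plan=[
    {"offset": [0,-0.0058,-0.0023],"twist": [0,0,0],"grip": 10},
  ],
)

```text
clock: 6.97
eef_pos: [0.4823, -0.1485, 0.0235]
eef_rot: [0.727, 0.687, 0.001, 0.002]
ft_force: [8.2, -1.4, 1.6]
gripper_width: 0.194
```

Emit:
drive_tool(
  plan=[
    {"offset": [0,-0.0044,-0.0025],"twist": [0,0,0],"grip": 10},
  ],
)

```text
clock: 7.05
eef_pos: [0.4779, -0.1483, 0.0261]
eef_rot: [0.727, 0.687, 0.001, 0.002]
ft_force: [8.7, -2.6, 0.9]
gripper_width: 0.194
```

Emit:
drive_tool(
  plan=[
    {"offset": [0,-0.004,-0.003],"twist": [0,0,0],"grip": 10},
  ],
)

```text
clock: 7.13
eef_pos: [0.474, -0.148, 0.0291]
eef_rot: [0.727, 0.687, 0.001, 0.002]
ft_force: [8.2, -2.1, 0.5]
gripper_width: 0.194
```

Emit:
drive_tool(
  plan=[
    {"offset": [0,-0.0037,-0.0035],"twist": [0,0,0],"grip": 10},
  ],
)

```text
clock: 7.22
eef_pos: [0.4704, -0.1478, 0.0326]
eef_rot: [0.727, 0.687, 0.001, 0.002]
ft_force: [10.1, -2.6, -0.1]
gripper_width: 0.19
```

Emit:
drive_tool(
  plan=[
    {"offset": [0,-0.0032,-0.0039],"twist": [0,0,0],"grip": 10},
  ],
)

```text
clock: 7.3
eef_pos: [0.4672, -0.1476, 0.0365]
eef_rot: [0.727, 0.687, 0.001, 0.002]
ft_force: [9.7, -2.9, -1.4]
gripper_width: 0.192
```

Emit:
drive_tool(
  plan=[
    {"offset": [0,-0.0027,-0.0042],"twist": [0,0,0],"grip": 10},
  ],
)

```text
clock: 7.38
eef_pos: [0.4646, -0.1475, 0.0407]
eef_rot: [0.727, 0.687, 0.001, 0.002]
ft_force: [12.3, -2.1, -4.5]
gripper_width: 0.195
```

Emit:
drive_tool(
  plan=[
    {"offset": [0,-0.0022,-0.0045],"twist": [0,0,0],"grip": 10},
  ],
)

```text
clock: 7.47
eef_pos: [0.4624, -0.1473, 0.0452]
eef_rot: [0.727, 0.687, 0.001, 0.002]
ft_force: [12.1, -2.5, -5.6]
gripper_width: 0.194
```

Emit:
drive_tool(
  plan=[
    {"offset": [0,-0.0007,-0.0048],"twist": [0,0,0],"grip": 10},
  ],
)

```text
clock: 7.55
eef_pos: [0.461, -0.1472, 0.0496]
eef_rot: [0.727, 0.687, 0.0, 0.001]
ft_force: [4.0, -6.0, -12.7]
gripper_width: 0.194
```

Emit:
drive_tool(
  plan=[
    {"offset": [0,-0.0005,-0.003],"twist": [0,0,0],"grip": 10},
  ],
)

```text
clock: 7.63
eef_pos: [0.4603, -0.1471, 0.0525]
eef_rot: [0.727, 0.687, 0.0, 0.001]
ft_force: [5.2, -5.0, -14.0]
gripper_width: 0.193
```

Emit:
drive_tool(
  plan=[
    {"offset": [0,0,-0.0005],"twist": [0,0,0],"grip": 10},
    {"offset": [0,0,-0.0005],"twist": [0,0,0],"grip": 10},
    {"offset": [0,0,-0.0005],"twist": [0,0,0],"grip": 10},
    {"offset": [0,0,-0.0005],"twist": [0,0,0],"grip": 10},
    {"offset": [0,0,-0.0005],"twist": [0,0,0],"grip": 10},
  ],
)

```text
clock: 8.05
eef_pos: [0.4603, -0.1472, 0.0527]
eef_rot: [0.727, 0.687, 0.0, 0.001]
ft_force: [3.0, -4.3, -5.2]
gripper_width: 0.193
```

Emit:
drive_tool(
  plan=[
    {"offset": [0,0,0],"twist": [0,0,0],"grip": 50},
    {"offset": [0,0,0],"twist": [0,0,0],"grip": 50},
    {"offset": [0,0,0],"twist": [0,0,0],"grip": 50},
    {"offset": [0,0,-0.02],"twist": [0,0,0],"grip": 50},
    {"offset": [0,0,-0.05],"twist": [0,0,0],"grip": 50},
  ],
)

```text
clock: 8.47
eef_pos: [0.4585, -0.146, 0.1008]
eef_rot: [0.727, 0.687, -0.001, -0.002]
ft_force: [0.7, -0.8, 0.3]
gripper_width: 0.5
```

Emit:
drive_tool(
  plan=[
    {"offset": [0,0,-0.035],"twist": [0,0,0],"grip": 50},
    {"offset": [0,0.02,-0.07],"twist": [0,0,0],"grip": 50},
    {"offset": [0,0.04,-0.105],"twist": [0,0,0],"grip": 50},
    {"offset": [0,0.06,-0.14],"twist": [0,0,0],"grip": 50},
    {"offset": [0,0.08,-0.175],"twist": [0,0,0],"grip": 50},
  ],
)

```text
clock: 8.88
eef_pos: [0.5402, -0.1511, 0.2794]
eef_rot: [0.727, 0.687, 0.0, 0.0]
ft_force: [1.1, -0.6, -1.1]
gripper_width: 0.496
```

Emit:
drive_tool(
  plan=[
    {"offset": [0.02,0.015,-0.02],"twist": [0,0,0],"grip": 50},
    {"offset": [0.04,0.03,-0.04],"twist": [0,0,0],"grip": 50},
    {"offset": [0.04,0.03,-0.04],"twist": [0,0,0],"grip": 50},
  ],
)

```text
clock: 9.13
eef_pos: [0.5744, -0.1107, 0.3211]
eef_rot: [0.726, 0.687, 0.002, 0.002]
ft_force: [-0.2, 0.3, 0.3]
gripper_width: 0.5
```

```bash
python3 - <<'E'
from h import *
import pickle
f=grab_frame("wrist"); save(f,"w3.png",(180,0,500,240),2.2); pickle.dump(f,open("w3.pkl","wb"))
P=pts(f); print(state()["eef_pos"])
def blob(z0,z1,lo,hi,n):
    m=(P[...,2]>z0)&(P[...,2]<z1)&(P[...,0]>lo[0])&(P[...,0]<hi[0])&(P[...,1]>lo[1])&(P[...,1]<hi[1])
    k,l,s,_=cv2.connectedComponentsWithStats(m.astype(np.uint8),connectivity=4)
    j=1+s[1:,4].argmax(); p=P[l==j]; c,w,a=cv2.minAreaRect(p[:,:2].astype(np.float32))
    print(n,s[j],np.round(c,4),np.round(w,4),round(a,2),p[:,2].mean().round(4)); return p
blob(.111,.125,(.57,-.06),(.66,-.012),"stop")
blob(.098,.111,(.46,-.06),(.56,0),"jaw")
blob(.112,.128,(.46,-.275),(.53,-.225),"wedge")
for y in(-.285,-.315,-.345): blob(.112,.128,(.46,y-.013),(.53,y+.013),"slip")
X=np.array([np.cos(.057),-np.sin(.057)]);Y=np.array([-X[1],X[0]])
o=np.array([.6163,-.0258])
xy=P[...,:2]-o; sx=xy@X; sy=xy@Y
for x0 in(-.025,-.01,.005,.02):
    m=(abs(sx-x0)<.0025)&(sy>-.01)&(sy<.1)
    for z0,z1,n in((.111,.125,"stop"),(.042,.06,"floor"),(.07,.1,"stoneface"),(.1,.108,"edge"),(.108,.13,"crown")):
        mm=m&(P[...,2]>z0)&(P[...,2]<z1)
        if n=="stop": mm&=sy<.01
        if mm.sum()>3: print(x0,n,mm.sum(),np.percentile(sy[mm],[2,50,98]).round(4),end=' | ')
    print()
E
```

```text
[ 0.57318481 -0.11180653  0.31888264]
stop [331 108  67  12 793] [ 0.6162 -0.0259] [0.0095 0.0598] 86.89 0.1174
jaw [ 210   88   91   33 2295] [ 0.5169 -0.012 ] [0.0274 0.084 ] 86.96 0.1047Traceback (most recent call last):
  File "<stdin>", line 12, in <module>
  File "<stdin>", line 8, in blob
ValueError: attempt to get argmax of an empty sequence
```

View pics/w3.png

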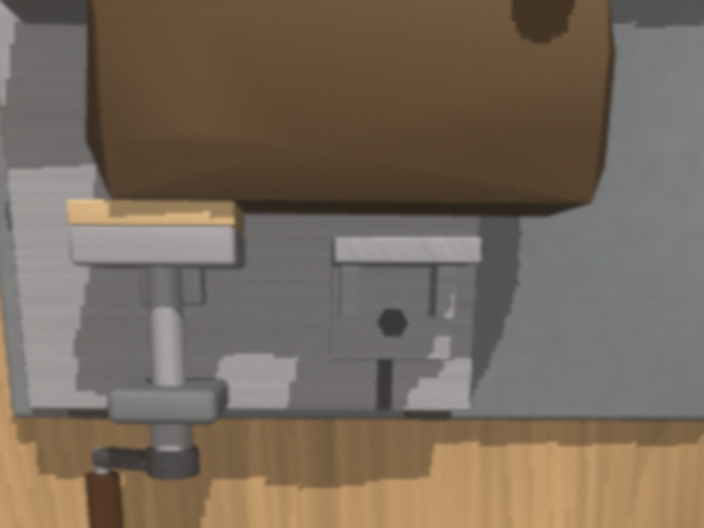

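```bash
python3 - <<'E'
from h import *
import pickle
f=pickle.load(open("w3.pkl","rb"));P=pts(f)
X=np.array([np.cos(.057),-np.sin(.057)]);Y=np.array([-X[1],X[0]])
o=np.array([.6163,-.0258])
xy=P[...,:2]-o; sx=xy@X; sy=xy@Y
for x0 in(-.025,-.01,.005,.02):
    m=(abs(sx-x0)<.0025)&(sy>-.01)&(sy<.1)
    for z0,z1,n in((.111,.125,"stop"),(.042,.06,"floor"),(.06,.1,"stoneface"),(.1,.108,"edge"),(.108,.13,"crown")):
        mm=m&(P[...,2]>z0)&(P[...,2]<z1)
        if n=="stop": mm&=sy<.01
        if mm.sum()>3: print(x0,n,mm.sum(),np.percentile(sy[mm],[2,50,98]).round(4),end=' | ')
    print()
# jaw face & overall
m=(abs(sx+.105)<.02)&(P[...,2]>.098)&(P[...,2]<.111)&(sy<.03); print("jaw",np.percentile(sy[m],[1,50,99]))
E
```

```text
-0.025 stop 72 [-0.0049 -0.0002  0.0045] | -0.025 floor 50 [-0.008   0.0142  0.0195] | -0.025 stoneface 49 [-0.0095 -0.0049  0.0196] | -0.025 crown 608 [-0.0032  0.0506  0.0887] | 
-0.01 stop 68 [-0.0049 -0.0002  0.0045] | -0.01 floor 70 [-0.009   0.0122  0.0193] | -0.01 stoneface 24 [-0.005   0.0193  0.0195] | -0.01 edge 7 [0.0193 0.0194 0.0196] | -0.01 crown 609 [-0.0032  0.0506  0.0888] | 
0.005 stop 62 [-0.0048 -0.0002  0.0046] | 0.005 floor 74 [-0.009   0.0127  0.0192] | 0.005 stoneface 28 [-0.005   0.0192  0.0194] | 0.005 edge 5 [0.0191 0.0192 0.0193] | 0.005 crown 594 [-0.0032  0.0519  0.0889] | 
0.02 stop 67 [-0.0048  0.0003  0.0046] | 0.02 floor 57 [-0.0079  0.0139  0.0191] | 0.02 stoneface 62 [-0.0094 -0.0056  0.0193] | 0.02 edge 7 [0.019  0.0191 0.0197] | 0.02 crown 601 [-0.0031  0.0511  0.089 ] | 
jaw [-3.19953040e-01 -2.73635280e-04  2.49449963e-02]
```

Emit:
drive_tool(
  plan=[
    {"offset": [-0.03,-0.008,0.008],"twist": [0,0,0],"grip": 65},
    {"offset": [-0.06,-0.016,0.016],"twist": [0,0,0],"grip": 65},
    {"offset": [-0.09,-0.024,0.024],"twist": [0,0,0],"grip": 65},
    {"offset": [-0.12,-0.032,0.032],"twist": [0,0,0],"grip": 65},
    {"offset": [-0.15,-0.04,0.04],"twist": [0,0,0],"grip": 65},
  ],
)

```text
clock: 9.6
eef_pos: [0.522, -0.262, 0.2761]
eef_rot: [0.727, 0.687, -0.0, -0.001]
ft_force: [0.4, 0.1, -0.0]
gripper_width: 0.649
```

Emit:
drive_tool(
  plan=[
    {"offset": [-0.025,-0.007,0.015],"twist": [0,0,-0.05],"grip": 65},
    {"offset": [-0.05,-0.014,0.03],"twist": [0,0,-0.1],"grip": 65},
    {"offset": [-0.083,-0.0225,0.05],"twist": [0,0,-0.157],"grip": 65},
    {"offset": [-0.083,-0.0225,0.065],"twist": [0,0,-0.157],"grip": 65},
    {"offset": [-0.083,-0.0225,0.065],"twist": [0,0,-0.157],"grip": 65},
  ],
)

```text
clock: 10.02
eef_pos: [0.4939, -0.3429, 0.2081]
eef_rot: [0.672, 0.741, -0.0, -0.003]
ft_force: [-1.1, 0.4, -0.6]
gripper_width: 0.652
```

```bash
python3 - <<'E'
from h import *
import pickle
f=grab_frame("wrist"); save(f,"w4.png"); pickle.dump(f,open("w4.pkl","wb"))
P=pts(f); s=state();print(s["eef_pos"],s["eef_rot"])
m=(P[...,2]>.112)&(P[...,2]<.127)&(P[...,0]>.46)&(P[...,0]<.53)&(P[...,1]<-.22)&(P[...,1]>-.36)
k,l,st,_=cv2.connectedComponentsWithStats(m.astype(np.uint8),connectivity=4)
for j in range(1,k):
    if st[j,4]<80: continue
    p=P[l==j]; c,w,a=cv2.minAreaRect(p[:,:2].astype(np.float32)); print(st[j],np.round(c,4),np.round(w,4),round(a,2),p[:,2].mean().round(4))
E
```

```text
[ 0.49487529 -0.34217862  0.21033314] [ 6.71619930e-01  7.40893316e-01  7.41396725e-05 -1.93878158e-03]
[ 303   60   59   43 2486] [ 0.4883 -0.2427] [0.0341 0.0227] 5.64 0.1201
[304 144  56  11 601] [ 0.4921 -0.2814] [0.034  0.0061] 5.58 0.1202
[305 191  54  12 622] [ 0.4952 -0.3112] [0.0341 0.0064] 6.08 0.1196
[306 235  52  12 595] [ 0.4982 -0.3408] [0.0338 0.0059] 5.67 0.1194
```

View pics/w4.png

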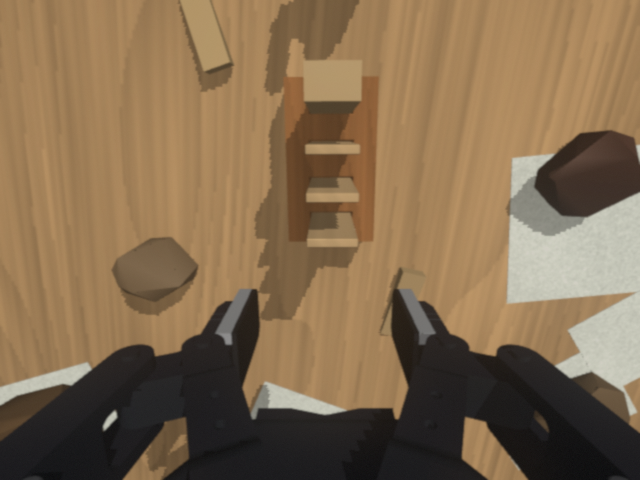

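Emit:
drive_tool(
  plan=[
    {"offset": [0.001,0.0015,0.03],"twist": [0,0,0],"grip": 65},
    {"offset": [0.001,0.0015,0.06],"twist": [0,0,0],"grip": 65},
    {"offset": [0.001,0.0015,0.09],"twist": [0,0,0],"grip": 65},
    {"offset": [0.001,0.0015,0.125],"twist": [0,0,0],"grip": 65},
    {"offset": [0.001,0.0015,0.125],"twist": [0,0,0],"grip": 65},
  ],
)

```text
clock: 10.48
eef_pos: [0.496, -0.3385, 0.0822]
eef_rot: [0.671, 0.742, 0.0, -0.004]
ft_force: [-0.4, 0.5, -1.6]
gripper_width: 0.647
```

Emit:
drive_tool(
  plan=[
    {"offset": [0,0,0],"twist": [0,0,0],"grip": 65},
    {"offset": [0,0,0],"twist": [0,0,0],"grip": 65},
  ],
)

```text
clock: 10.65
eef_pos: [0.4986, -0.3413, 0.0899]
eef_rot: [0.671, 0.742, 0.0, 0.001]
ft_force: [-0.7, -0.9, 0.8]
gripper_width: 0.654
```

Emit:
drive_tool(
  plan=[
    {"offset": [0,-0.0005,0.004],"twist": [0,0,0],"grip": 65},
    {"offset": [0,-0.0005,0.004],"twist": [0,0,0],"grip": 30},
    {"offset": [0,-0.0005,0.004],"twist": [0,0,0],"grip": 30},
    {"offset": [0,-0.0005,0.004],"twist": [0,0,0],"grip": 30},
    {"offset": [0,-0.0005,0.004],"twist": [0,0,0],"grip": 30},
  ],
  newtons=30,
)

```text
clock: 11.07
eef_pos: [0.4976, -0.3414, 0.0845]
eef_rot: [0.671, 0.742, 0.0, 0.001]
ft_force: [-0.5, 0.2, 8.6]
gripper_width: 0.392
```

Emit:
drive_tool(
  plan=[
    {"offset": [0,0,-0.01],"twist": [0,0,0],"grip": 30},
    {"offset": [0,0,-0.03],"twist": [0,0,0],"grip": 30},
    {"offset": [0,0,-0.06],"twist": [0,0,0],"grip": 30},
    {"offset": [0,0,-0.09],"twist": [0,0,0],"grip": 30},
    {"offset": [0,0,-0.12],"twist": [0,0,0],"grip": 30},
  ],
)

```text
clock: 11.48
eef_pos: [0.4969, -0.3409, 0.2054]
eef_rot: [0.671, 0.742, 0.0, 0.0]
ft_force: [0.9, -0.4, -0.2]
gripper_width: 0.39
```

Emit:
drive_tool(
  plan=[
    {"offset": [0.032,0.0155,-0.01],"twist": [0,0,0],"grip": 30},
    {"offset": [0.064,0.031,-0.02],"twist": [0,0,0],"grip": 30},
    {"offset": [0.096,0.0465,-0.03],"twist": [0,0,0],"grip": 30},
    {"offset": [0.128,0.062,-0.035],"twist": [0,0,0],"grip": 30},
    {"offset": [0.16,0.0775,-0.04],"twist": [0,0,0],"grip": 30},
  ],
)

```text
clock: 11.9
eef_pos: [0.5586, -0.1726, 0.2449]
eef_rot: [0.671, 0.741, 0.0, 0.001]
ft_force: [0.3, -1.0, -0.9]
gripper_width: 0.389
```

Emit:
drive_tool(
  plan=[
    {"offset": [0.032,0.0155,0],"twist": [0,0,0.03],"grip": 30},
    {"offset": [0.064,0.031,0],"twist": [0,0,0.06],"grip": 30},
    {"offset": [0.096,0.0465,0],"twist": [0,0,0.09],"grip": 30},
    {"offset": [0.128,0.062,0],"twist": [0,0,0.12],"grip": 30},
    {"offset": [0.1517,0.0733,0],"twist": [0,0,0.155],"grip": 30},
  ],
)

```text
clock: 12.32
eef_pos: [0.6165, -0.0131, 0.2443]
eef_rot: [0.726, 0.687, 0.0, 0.0]
ft_force: [1.0, -0.1, -0.4]
gripper_width: 0.39
```

Emit:
drive_tool(
  plan=[
    {"offset": [0,0,0],"twist": [0,0,0],"grip": 30},
    {"offset": [0,0,0],"twist": [0,0,0],"grip": 30},
    {"offset": [0,0,0],"twist": [0,0,0],"grip": 30},
    {"offset": [0,0,0],"twist": [0,0,0],"grip": 30},
  ],
)

```text
clock: 12.65
eef_pos: [0.6159, -0.0168, 0.2436]
eef_rot: [0.726, 0.687, 0.0, 0.0]
ft_force: [0.4, -0.6, 0.1]
gripper_width: 0.393
```

```bash
python3 - <<'E'
from h import *
import pickle
f=grab_frame("wrist"); save(f,"w5.png"); pickle.dump(f,open("w5.pkl","wb"))
s=state();print(s["eef_pos"],s["eef_rot"],2*np.arctan2(s["eef_rot"][1],s["eef_rot"][0]))
P=pts(f)
T=np.eye(4);T[:3,:3]=R.from_quat(s["eef_rot"]).as_matrix();T[:3,3]=s["eef_pos"]
t=(P-T[:3,3])@T[:3,:3]
# held slip: near tool axis
m=(abs(t[...,1])<.02)&(abs(t[...,0])<.03)&(t[...,2]>-.04)&(t[...,2]<.09)
for z in(-.03,-.02,-.01,0,.01,.03,.05,.07):
    k=m&(abs(t[...,2]-z)<.004)
    if k.sum()>5: print(z,k.sum(),np.percentile(t[k][:,0],[5,50,95]).round(4),np.percentile(t[k][:,1],[2,98]).round(4))
E
```

```text
[ 0.61584976 -0.01694921  0.243552  ] [7.26637170e-01 6.87021406e-01 3.88361710e-05 9.92650468e-05] 1.5147638464958295
-0.03 1576 [0.0026 0.0035 0.0114] [-0.019  0.019]
-0.02 1209 [0.0029 0.0035 0.0113] [-0.0192  0.019 ]
-0.01 1004 [0.0029 0.0034 0.0114] [-0.0189  0.019 ]
0 655 [0.0029 0.0033 0.0039] [-0.0162  0.0168]
0.01 533 [0.0029 0.0033 0.0037] [-0.0157  0.0165]
0.03 380 [0.0029 0.0033 0.0037] [-0.0157  0.0165]
0.05 275 [0.0029 0.0033 0.0037] [-0.0155  0.0165]
0.07 172 [0.0029 0.0033 0.0036] [-0.0157  0.0167]
```

View pics/w5.png

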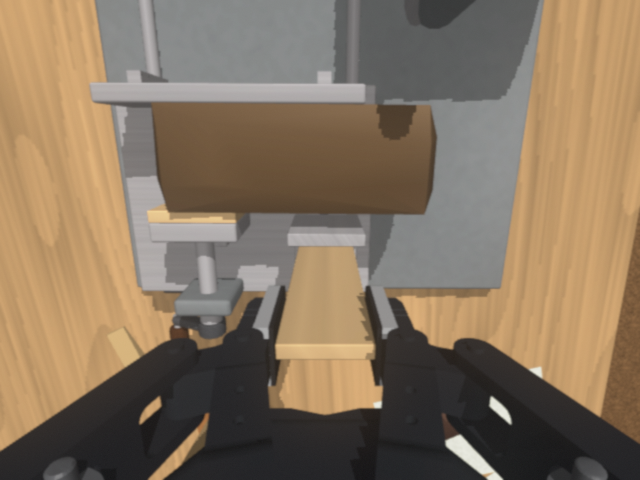

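Emit:
drive_tool(
  plan=[
    {"offset": [0.001,0.001,0.015],"twist": [0,0,0],"grip": 30},
    {"offset": [0.001,0.001,0.03],"twist": [0,0,0],"grip": 30},
    {"offset": [0.001,0.001,0.042],"twist": [0,0,0],"grip": 30},
    {"offset": [0.001,0.001,0.054],"twist": [0,0,0],"grip": 30},
    {"offset": [0.001,0.001,0.066],"twist": [0,0,0],"grip": 30},
  ],
)

```text
clock: 13.12
eef_pos: [0.617, -0.0155, 0.1764]
eef_rot: [0.727, 0.687, 0.0, 0.0]
ft_force: [0.3, 0.3, -0.3]
gripper_width: 0.39
```

Emit:
drive_tool(
  plan=[
    {"offset": [0,0,0.012],"twist": [0,0,0],"grip": 30},
    {"offset": [0,0,0.024],"twist": [0,0,0],"grip": 30},
    {"offset": [0,0,0.036],"twist": [0,0,0],"grip": 30},
    {"offset": [0,0,0.046],"twist": [0,0,0],"grip": 30},
    {"offset": [0,0,0.05],"twist": [0,0,0],"grip": 30},
  ],
)

```text
clock: 13.53
eef_pos: [0.6166, -0.0148, 0.1253]
eef_rot: [0.726, 0.687, -0.001, -0.001]
ft_force: [-1.2, 0.1, -0.6]
gripper_width: 0.393
```

Emit:
drive_tool(
  plan=[
    {"offset": [0,0,0.002],"twist": [0,0,0],"grip": 30},
    {"offset": [0,0,0.004],"twist": [0,0,0],"grip": 30},
    {"offset": [0,0,0.006],"twist": [0,0,0],"grip": 30},
    {"offset": [0,0,0.008],"twist": [0,0,0],"grip": 30},
  ],
)

```text
clock: 13.87
eef_pos: [0.6174, -0.0149, 0.1196]
eef_rot: [0.726, 0.687, 0.0, 0.0]
ft_force: [0.1, 0.4, -0.3]
gripper_width: 0.392
```

Emit:
drive_tool(
  plan=[
    {"offset": [-0.001,0,0.001],"twist": [0,0,0],"grip": 30},
    {"offset": [-0.002,0,0.001],"twist": [0,0,0],"grip": 30},
    {"offset": [-0.002,0,0.001],"twist": [0,0,0],"grip": 30},
  ],
)

```text
clock: 14.12
eef_pos: [0.6175, -0.0167, 0.1193]
eef_rot: [0.726, 0.687, 0.001, 0.0]
ft_force: [-1.1, 2.7, 7.5]
gripper_width: 0.39
```

Emit:
drive_tool(
  plan=[
    {"offset": [-0.001,0,0.0005],"twist": [0,0,0],"grip": 30},
    {"offset": [-0.001,0,0.0005],"twist": [0,0,0],"grip": 30},
  ],
)

```text
clock: 14.28
eef_pos: [0.6177, -0.0176, 0.1193]
eef_rot: [0.726, 0.687, 0.001, 0.001]
ft_force: [-0.7, 3.8, 11.7]
gripper_width: 0.393
```

Emit:
drive_tool(
  plan=[
    {"offset": [0,0,-0.002],"twist": [0,0,0],"grip": 30},
    {"offset": [-0.001,0,-0.002],"twist": [0,0,0],"grip": 30},
    {"offset": [-0.001,0,-0.002],"twist": [0,0,0],"grip": 30},
  ],
)

```text
clock: 14.53
eef_pos: [0.6172, -0.0182, 0.1203]
eef_rot: [0.726, 0.687, 0.001, -0.0]
ft_force: [0.4, 7.0, 3.0]
gripper_width: 0.395
```

Emit:
drive_tool(
  plan=[
    {"offset": [-0.0008,0,0],"twist": [0,0,0],"grip": 30},
    {"offset": [-0.0008,0,0],"twist": [0,0,0],"grip": 30},
  ],
)

```text
clock: 14.7
eef_pos: [0.6172, -0.0185, 0.1202]
eef_rot: [0.726, 0.688, 0.001, -0.0]
ft_force: [0.8, 11.1, 5.6]
gripper_width: 0.389
```

Emit:
drive_tool(
  plan=[
    {"offset": [0.0012,0,0.0005],"twist": [0,0,0],"grip": 30},
    {"offset": [0.0012,0,0.0005],"twist": [0,0,0],"grip": 30},
    {"offset": [0.0012,0,0.0005],"twist": [0,0,0],"grip": 55},
    {"offset": [0.0012,0,0.0005],"twist": [0,0,0],"grip": 55},
    {"offset": [0.0012,0,0.0005],"twist": [0,0,0],"grip": 55},
  ],
)

```text
clock: 15.12
eef_pos: [0.6169, -0.0187, 0.1191]
eef_rot: [0.726, 0.687, -0.0, -0.0]
ft_force: [-0.6, 0.2, -0.4]
gripper_width: 0.551
```

Emit:
drive_tool(
  plan=[
    {"offset": [0,0,-0.005],"twist": [0,0,0],"grip": 55},
    {"offset": [0,0,-0.015],"twist": [0,0,0],"grip": 55},
    {"offset": [0,0,-0.035],"twist": [0,0,0],"grip": 55},
    {"offset": [0,0,-0.065],"twist": [0,0,0],"grip": 55},
    {"offset": [0,0,-0.1],"twist": [0,0,0],"grip": 55},
  ],
)

```text
clock: 15.53
eef_pos: [0.6163, -0.0185, 0.2201]
eef_rot: [0.726, 0.687, -0.001, -0.001]
ft_force: [0.1, -0.1, -0.7]
gripper_width: 0.545
```

Emit:
drive_tool(
  plan=[
    {"offset": [-0.025,0,-0.01],"twist": [0,0,0],"grip": 55},
    {"offset": [-0.055,0,-0.02],"twist": [0,0,0],"grip": 55},
    {"offset": [-0.085,0,-0.03],"twist": [0,0,0],"grip": 65},
    {"offset": [-0.1,0,-0.03],"twist": [0,0,0],"grip": 65},
    {"offset": [-0.1,0,-0.03],"twist": [0,0,0],"grip": 65},
  ],
)

```text
clock: 15.95
eef_pos: [0.6113, -0.1212, 0.2502]
eef_rot: [0.727, 0.686, 0.0, 0.001]
ft_force: [0.4, 0.3, -0.2]
gripper_width: 0.645
```

```bash
python3 - <<'E'
from h import *
import pickle
f=grab_frame("wrist"); save(f,"w6.png",(160,0,560,240),2); pickle.dump(f,open("w6.pkl","wb"))
s=state();print(s["eef_pos"],s["ft_force"])
P=pts(f)
X=np.array([np.cos(.056),-np.sin(.056)]);Y=np.array([-X[1],X[0]])
o=np.array([.6165,-.0208]); xy=P[...,:2]-o; sx=xy@X; sy=xy@Y
m=(P[...,2]>.13)&(abs(sx)<.04)&(abs(sy)<.04)
print(m.sum(),np.percentile(sx[m],[1,50,99]).round(4),np.percentile(sy[m],[1,50,99]).round(4),np.percentile(P[m][:,2],[2,50,98]).round(4))
t=m&(P[...,2]>.148); p=P[t]; print(t.sum(),np.percentile(sx[t],[1,99]).round(4),np.percentile(sy[t],[1,99]).round(4),p[:,2].mean(),cv2.minAreaRect(p[:,:2].astype(np.float32)))
for x0 in(-.022,.022):
    m=(abs(sx-x0)<.003)&(sy>-.012)&(sy<.05)&(P[...,2]>.1)&(P[...,2]<.125)
    q=np.sort(sy[m]); g=np.diff(q); print("gap",x0,g.max().round(4),q[g.argmax()].round(4),q[g.argmax()+1].round(4))
E
```

```text
[ 0.61129815 -0.11952924  0.24950567] [-0.30798388  1.57213588 -0.56073065]
938 [-0.0159  0.0007  0.0172] [0.002  0.0038 0.0084] [0.1321 0.155  0.1568]
730 [-0.016   0.0173] [0.0022 0.0084] 0.15490668130885243 ((0.6174986362457275, -0.01551628578454256), (0.006412331946194172, 0.03368300199508667), 86.76276397705078)
gap -0.022 0.0142 0.0002 0.0144
gap 0.022 0.0137 0.0001 0.0138
```

View pics/w6.png

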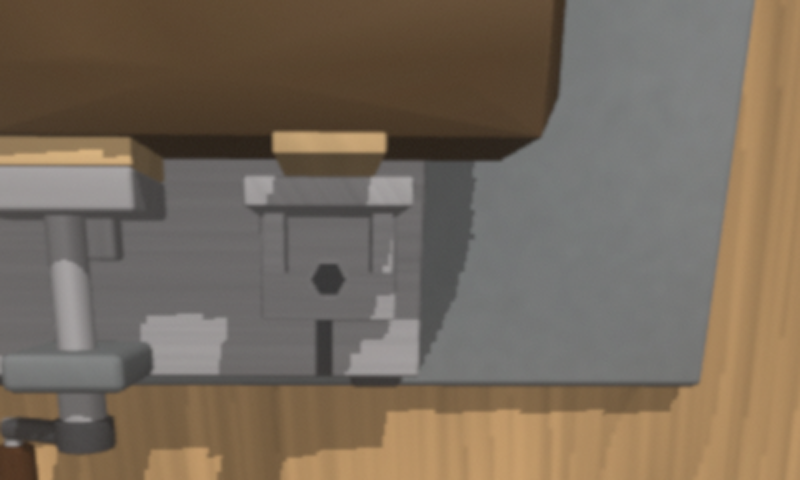

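Emit:
drive_tool(
  plan=[
    {"offset": [-0.026,-0.023,0.005],"twist": [0,0,-0.03],"grip": 65},
    {"offset": [-0.052,-0.046,0.01],"twist": [0,0,-0.06],"grip": 65},
    {"offset": [-0.079,-0.069,0.015],"twist": [0,0,-0.09],"grip": 65},
    {"offset": [-0.105,-0.092,0.02],"twist": [0,0,-0.12],"grip": 65},
    {"offset": [-0.131,-0.116,0.025],"twist": [0,0,-0.155],"grip": 65},
  ],
)

```text
clock: 16.42
eef_pos: [0.4875, -0.2424, 0.2238]
eef_rot: [0.67, 0.742, 0.0, -0.0]
ft_force: [1.3, -0.7, -0.6]
gripper_width: 0.648
```

Emit:
drive_tool(
  plan=[
    {"offset": [0,0,0.02],"twist": [0,0,0],"grip": 65},
    {"offset": [0,0,0.025],"twist": [0,0,0],"grip": 65},
    {"offset": [0,0,0.025],"twist": [0,0,0],"grip": 65},
    {"offset": [0,0,0.025],"twist": [0,0,0],"grip": 65},
  ],
)

```text
clock: 16.75
eef_pos: [0.4891, -0.2417, 0.1995]
eef_rot: [0.67, 0.742, 0.0, -0.0]
ft_force: [-0.0, -0.5, 0.5]
gripper_width: 0.649
```

```bash
python3 - <<'E'
from h import *
f=grab_frame("wrist")
s=state();print(s["eef_pos"],2*np.arctan2(s["eef_rot"][1],s["eef_rot"][0]))
P=pts(f); T=R.from_quat(s["eef_rot"]).as_matrix()
m=(P[...,2]>.112)&(P[...,2]<.127)&(P[...,0]>.46)&(P[...,0]<.53)&(P[...,1]<-.22)&(P[...,1]>-.265)
p=P[m];c=cv2.minAreaRect(p[:,:2].astype(np.float32));print(m.sum(),c,p[:,2].mean())
print("tool offset to head centre",(np.array([*c[0],.12])-s["eef_pos"])@T)
E
```

```text
[ 0.48930801 -0.24179674  0.1998576 ] 1.6721768451428645
1810 ((0.48817190527915955, -0.2426258623600006), (0.03394279256463051, 0.021990220993757248), 6.131812572479248) 0.12030385792686223
tool offset to head centre [-0.00071599 -0.00124856  0.07985702]
```

Emit:
drive_tool(
  plan=[
    {"offset": [-0.002,-0.001,0.03],"twist": [0,0,0],"grip": 65},
    {"offset": [-0.002,-0.001,0.06],"twist": [0,0,0],"grip": 65},
    {"offset": [-0.002,-0.001,0.09],"twist": [0,0,0],"grip": 65},
    {"offset": [-0.002,-0.001,0.112],"twist": [0,0,0],"grip": 65},
    {"offset": [-0.002,-0.001,0.122],"twist": [0,0,0],"grip": 65},
  ],
)

```text
clock: 17.22
eef_pos: [0.4875, -0.2435, 0.0749]
eef_rot: [0.67, 0.742, -0.0, -0.001]
ft_force: [0.0, 0.9, 0.2]
gripper_width: 0.647
```

Emit:
drive_tool(
  plan=[
    {"offset": [0,0,0],"twist": [0,0,0],"grip": 65},
    {"offset": [0,0,0],"twist": [0,0,0],"grip": 65},
    {"offset": [0,0,0],"twist": [0,0,0],"grip": 30},
    {"offset": [0,0,0],"twist": [0,0,0],"grip": 30},
    {"offset": [0,0,0],"twist": [0,0,0],"grip": 30},
  ],
  newtons=40,
)

```text
clock: 17.63
eef_pos: [0.4885, -0.2453, 0.079]
eef_rot: [0.671, 0.742, 0.0, 0.001]
ft_force: [-0.3, 1.5, 6.3]
gripper_width: 0.393
```

Emit:
drive_tool(
  plan=[
    {"offset": [0,0,0],"twist": [0,0,0],"grip": 30},
    {"offset": [0,0,0],"twist": [0,0,0],"grip": 30},
    {"offset": [0,0,0],"twist": [0,0,0],"grip": 30},
  ],
  newtons=100,
)

```text
clock: 17.88
eef_pos: [0.4885, -0.2453, 0.0791]
eef_rot: [0.671, 0.742, 0.0, 0.001]
ft_force: [0.2, 0.5, 9.1]
gripper_width: 0.387
```

Emit:
drive_tool(
  plan=[
    {"offset": [0,0,-0.01],"twist": [0,0,0],"grip": 30},
    {"offset": [0,0,-0.03],"twist": [0,0,0],"grip": 30},
    {"offset": [0,0,-0.06],"twist": [0,0,0],"grip": 30},
    {"offset": [0,0,-0.09],"twist": [0,0,0],"grip": 30},
    {"offset": [0,0,-0.125],"twist": [0,0,0],"grip": 30},
  ],
)

```text
clock: 18.3
eef_pos: [0.4872, -0.2446, 0.2042]
eef_rot: [0.671, 0.742, 0.0, -0.0]
ft_force: [0.2, -1.0, -0.0]
gripper_width: 0.387
```

Emit:
drive_tool(
  plan=[
    {"offset": [0.024,0.016,-0.015],"twist": [0,0,0],"grip": 30},
    {"offset": [0.048,0.032,-0.03],"twist": [0,0,0],"grip": 30},
    {"offset": [0.072,0.048,-0.046],"twist": [0,0,0],"grip": 30},
    {"offset": [0.097,0.065,-0.05],"twist": [0,0,0],"grip": 30},
    {"offset": [0.122,0.082,-0.054],"twist": [0,0,0],"grip": 30},
  ],
)

```text
clock: 18.72
eef_pos: [0.5576, -0.1141, 0.2588]
eef_rot: [0.671, 0.741, 0.001, 0.001]
ft_force: [0.8, -1.0, -1.0]
gripper_width: 0.388
```

Emit:
drive_tool(
  plan=[
    {"offset": [0.025,0.017,0],"twist": [0,0,0.035],"grip": 30},
    {"offset": [0.05,0.034,0],"twist": [0,0,0.07],"grip": 30},
    {"offset": [0.075,0.051,0],"twist": [0,0,0.105],"grip": 30},
    {"offset": [0.095,0.064,0],"twist": [0,0,0.14],"grip": 30},
    {"offset": [0.1055,0.0705,0],"twist": [0,0,0.156],"grip": 30},
  ],
)

```text
clock: 19.13
eef_pos: [0.6174, -0.0007, 0.2574]
eef_rot: [0.727, 0.687, 0.001, 0.0]
ft_force: [-1.3, 0.3, -1.1]
gripper_width: 0.384
```

Emit:
drive_tool(
  plan=[
    {"offset": [0,0,0],"twist": [0,0,0],"grip": 30},
    {"offset": [0,0,0],"twist": [0,0,0],"grip": 30},
    {"offset": [0,0,0],"twist": [0,0,0],"grip": 30},
    {"offset": [0,0,0],"twist": [0,0,0],"grip": 30},
  ],
)

```text
clock: 19.47
eef_pos: [0.6164, -0.0041, 0.2568]
eef_rot: [0.727, 0.687, 0.0, 0.0]
ft_force: [0.1, 0.5, -1.0]
gripper_width: 0.385
```

```bash
python3 - <<'E'
from h import *
import pickle
f=grab_frame("wrist"); save(f,"w7.png"); pickle.dump(f,open("w7.pkl","wb"))
s=state();print(s["eef_pos"],2*np.arctan2(s["eef_rot"][1],s["eef_rot"][0]))
P=pts(f); T=R.from_quat(s["eef_rot"]).as_matrix()
t=(P-s["eef_pos"])@T
m=(abs(t[...,1])<.0145)&(abs(t[...,0])<.025)&(t[...,2]>-.06)&(t[...,2]<.068)
q=t[m]; A=np.c_[q[:,2],np.ones(len(q))]
for z in(-.04,-.038,-.02,0,.02,.04,.06):
    k=m&(abs(t[...,2]-z)<.002)
    if k.sum()>5: print(z,k.sum(),np.percentile(t[k][:,0],[5,50,95]).round(4))
m=(abs(t[...,1])<.03)&(t[...,2]>.045)&(t[...,2]<.085)&(abs(t[...,0])<.03); 
if m.sum(): print("low",t[m][:,2].max(),np.percentile(t[m][:,1],[2,98]))
E
```

```text
[ 0.61637648 -0.00414578  0.25668535] 1.5140290559391807
-0.04 5325 [-0.0071  0.004   0.0136]
-0.038 433 [0.0058 0.0133 0.0138]
-0.02 247 [0.0095 0.01   0.0104]
0 161 [0.0057 0.0061 0.0066]
0.02 98 [0.002  0.0023 0.0027]
0.04 62 [-0.0018 -0.0015 -0.0012]
0.06 68 [-0.0058 -0.0054 -0.005 ]
low 0.07017104944130663 [-0.01611455  0.01621886]
```

View pics/w7.png

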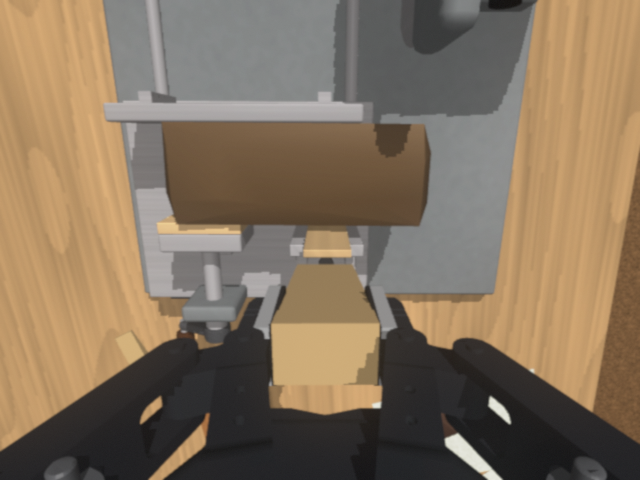

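Emit:
drive_tool(
  plan=[
    {"offset": [0.001,0.001,0],"twist": [0,0.012,0],"grip": 30},
    {"offset": [0.002,0.001,0.005],"twist": [0,0.025,0],"grip": 30},
    {"offset": [0.002,0.001,0.015],"twist": [0,0.025,0],"grip": 30},
    {"offset": [0.002,0.001,0.02],"twist": [0,0.025,0],"grip": 30},
    {"offset": [0.002,0.001,0.02],"twist": [0,0.025,0],"grip": 30},
  ],
)

```text
clock: 19.93
eef_pos: [0.6172, -0.0015, 0.2341]
eef_rot: [0.727, 0.687, 0.008, -0.01]
ft_force: [-0.3, -0.3, -0.7]
gripper_width: 0.383
```

Emit:
drive_tool(
  plan=[
    {"offset": [0,0,0],"twist": [0,0,0],"grip": 30},
    {"offset": [0,0,0],"twist": [0,0,0],"grip": 30},
  ],
)

```text
clock: 20.1
eef_pos: [0.6178, -0.0013, 0.2363]
eef_rot: [0.727, 0.687, 0.009, -0.009]
ft_force: [-0.1, 0.2, 0.4]
gripper_width: 0.387
```

```bash
python3 - <<'E'
from h import *
f=grab_frame("wrist")
s=state();print(s["eef_pos"],s["eef_rot"],s["ft_force"].round(1))
P=pts(f)
X=np.array([np.cos(.056),-np.sin(.056)]);Y=np.array([-X[1],X[0]])
o=np.array([.6165,-.0208]); xy=P[...,:2]-o; sx=xy@X; sy=xy@Y
for z in(.17,.18,.19,.2,.22,.24,.26):
    k=(abs(P[...,2]-z)<.002)&(abs(sx)<.0145)&(abs(sy)<.05)
    if k.sum()>5: print("wedge slope",z,k.sum(),np.percentile(sy[k],[5,50,95]).round(4))
k=(abs(P[...,2]-.155)<.006)&(abs(sx)<.03)&(abs(sy)<.04)
if k.sum(): print("slip top",k.sum(),np.percentile(sx[k],[2,98]).round(4),np.percentile(sy[k],[2,50,98]).round(4))
for x0 in(-.024,.024):
    m=(abs(sx-x0)<.003)&(sy>-.012)&(sy<.05)&(P[...,2]>.1)&(P[...,2]<.125)
    q=np.sort(sy[m]); g=np.diff(q)
    if len(g): print("gap",x0,g.max().round(4),q[g.argmax()].round(4),q[g.argmax()+1].round(4))
E
```

```text
[ 0.61785472 -0.00127113  0.23645384] [ 0.72651667  0.6870347   0.00920229 -0.00849523] [-0.2 -0.6  0.4]
wedge slope 0.17 55 [0.0145 0.0148 0.0152]
wedge slope 0.18 61 [0.0161 0.0165 0.0167]
wedge slope 0.19 64 [0.0178 0.018  0.0185]
wedge slope 0.2 89 [0.0192 0.0196 0.02  ]
wedge slope 0.22 114 [0.0226 0.0229 0.0234]
wedge slope 0.24 171 [0.0258 0.0262 0.0266]
wedge slope 0.26 246 [0.0291 0.0295 0.03  ]
gap -0.024 0.0139 0.0007 0.0145
gap 0.024 0.0142 0.0005 0.0147
```

Emit:
drive_tool(
  plan=[
    {"offset": [-0.0012,0,0],"twist": [0,0,0],"grip": 30},
    {"offset": [-0.0013,0,0.006],"twist": [0,0,0],"grip": 30},
    {"offset": [-0.0015,0,0.014],"twist": [0,0,0],"grip": 30},
    {"offset": [-0.0017,0,0.022],"twist": [0,0,0],"grip": 30},
    {"offset": [-0.0019,0,0.03],"twist": [0,0,0],"grip": 30},
  ],
)

```text
clock: 20.57
eef_pos: [0.6175, -0.0025, 0.2049]
eef_rot: [0.727, 0.687, 0.009, -0.009]
ft_force: [-0.7, -0.9, 0.2]
gripper_width: 0.385
```

Emit:
drive_tool(
  plan=[
    {"offset": [-0.0002,0,0.008],"twist": [0,0,0],"grip": 30},
    {"offset": [-0.0004,0,0.016],"twist": [0,0,0],"grip": 30},
    {"offset": [-0.0005,0,0.021],"twist": [0,0,0],"grip": 30},
    {"offset": [-0.0005,0,0.021],"twist": [0,0,0],"grip": 30},
  ],
)

```text
clock: 20.9
eef_pos: [0.6173, -0.0024, 0.1836]
eef_rot: [0.727, 0.687, 0.009, -0.009]
ft_force: [0.0, -0.4, 0.9]
gripper_width: 0.386
```

Emit:
drive_tool(
  plan=[
    {"offset": [-0.0001,0,0.005],"twist": [0,0,0],"grip": 30},
    {"offset": [-0.0002,0,0.01],"twist": [0,0,0],"grip": 30},
    {"offset": [-0.0004,0,0.014],"twist": [0,0,0],"grip": 30},
    {"offset": [-0.0004,0,0.016],"twist": [0,0,0],"grip": 30},
  ],
)

```text
clock: 21.23
eef_pos: [0.6176, -0.0025, 0.1686]
eef_rot: [0.727, 0.687, 0.009, -0.009]
ft_force: [0.3, -2.4, 0.8]
gripper_width: 0.386
```

Emit:
drive_tool(
  plan=[
    {"offset": [-0.001,0,0.001],"twist": [0,0,0],"grip": 30},
    {"offset": [-0.002,0,0.002],"twist": [0,0,0],"grip": 30},
    {"offset": [-0.0028,0,0.004],"twist": [0,0,0],"grip": 30},
    {"offset": [-0.0028,0,0.004],"twist": [0,0,0],"grip": 30},
  ],
)

```text
clock: 21.57
eef_pos: [0.6175, -0.0052, 0.1649]
eef_rot: [0.727, 0.687, 0.009, -0.009]
ft_force: [0.3, -0.7, 0.2]
gripper_width: 0.391
```

Emit:
drive_tool(
  plan=[
    {"offset": [-0.0001,0,0.003],"twist": [0,0,0],"grip": 30},
    {"offset": [-0.0002,0,0.006],"twist": [0,0,0],"grip": 30},
    {"offset": [-0.0003,0,0.009],"twist": [0,0,0],"grip": 30},
  ],
)

```text
clock: 21.82
eef_pos: [0.6175, -0.0052, 0.1558]
eef_rot: [0.727, 0.687, 0.009, -0.009]
ft_force: [-1.0, 0.9, 0.0]
gripper_width: 0.389
```

Emit:
drive_tool(
  plan=[
    {"offset": [-0.0001,0,0.002],"twist": [0,0,0],"grip": 30},
    {"offset": [-0.0002,0,0.004],"twist": [0,0,0],"grip": 30},
  ],
)

```text
clock: 21.98
eef_pos: [0.6176, -0.0053, 0.1519]
eef_rot: [0.727, 0.687, 0.009, -0.009]
ft_force: [-1.3, 0.8, 8.7]
gripper_width: 0.384
```

Emit:
drive_tool(
  plan=[
    {"offset": [0,0,0.0015],"twist": [0,0,0],"grip": 30},
    {"offset": [-0.0001,0,0.003],"twist": [0,0,0],"grip": 30},
  ],
)

```text
clock: 22.15
eef_pos: [0.6179, -0.0054, 0.1505]
eef_rot: [0.727, 0.687, 0.01, -0.008]
ft_force: [-6.2, 2.3, 26.3]
gripper_width: 0.388
```

Emit:
drive_tool(
  plan=[
    {"offset": [0,0,0.001],"twist": [0,0,0],"grip": 30},
    {"offset": [0,0,0.001],"twist": [0,0,0],"grip": 30},
    {"offset": [0,0,0.001],"twist": [0,0,0],"grip": 30},
    {"offset": [0,0,0.001],"twist": [0,0,0],"grip": 30},
    {"offset": [0,0,0.001],"twist": [0,0,0],"grip": 30},
  ],
)

```text
clock: 22.57
eef_pos: [0.6181, -0.0053, 0.1502]
eef_rot: [0.727, 0.687, 0.01, -0.008]
ft_force: [-5.5, 1.8, 20.5]
gripper_width: 0.387
```

```bash
python3 - <<'E'
from h import *
f=grab_frame("wrist"); s=state();print(s["eef_pos"],s["eef_rot"],s["ft_force"].round(1),s["joint_vel"].round(3))
save(f,"w8.png",(120,60,520,360),2)
P=pts(f)
X=np.array([np.cos(.056),-np.sin(.056)]);Y=np.array([-X[1],X[0]])
o=np.array([.6165,-.0208]); xy=P[...,:2]-o; sx=xy@X; sy=xy@Y
for z in(.12,.13,.14,.16,.18,.19):
    k=(abs(P[...,2]-z)<.002)&(abs(sx)<.0145)&(abs(sy)<.03)
    if k.sum()>5: print("slope",z,k.sum(),np.percentile(sy[k],[5,50,95]).round(4))
k=(P[...,2]>.18)&(abs(sx)<.03)&(sy>-.01)&(sy<.05)&(P[...,2]<.21); print("head",np.percentile(P[k][:,2],[50,98]))
g=grab_frame("scene"); c=proj(g,[.617,-.015,.13]); print(c)
for t in("slip1",):
    for d in look_for(g,t): print(d["conf"],np.round(d["box"]))
u,v=map(int,c); save(g,"s8.png",(u-75,v-70,u+75,v+60),4)
E
```

```text
[ 0.61808174 -0.00532056  0.15016294] [ 0.72659529  0.6869509   0.01000193 -0.00759616] [-4.9  1.1 20.9] [-0.001  0.    -0.001 -0.002 -0.002 -0.001]
slope 0.12 93 [0.0163 0.0166 0.017 ]
slope 0.13 104 [0.018  0.0183 0.0186]
slope 0.14 129 [0.0196 0.0199 0.0204]
slope 0.16 189 [0.0228 0.0232 0.0237]
slope 0.18 306 [0.0261 0.0265 0.027 ]
slope 0.19 5142 [0.0073 0.0184 0.0281]
head [0.19147692 0.20847382]
(np.float64(355.2159350574545), np.float64(239.17395437227177))
0.63 [250. 292. 270. 311.]
0.6 [247. 300. 260. 322.]
0.55 [323. 196. 335. 211.]
```

View pics/s8.png

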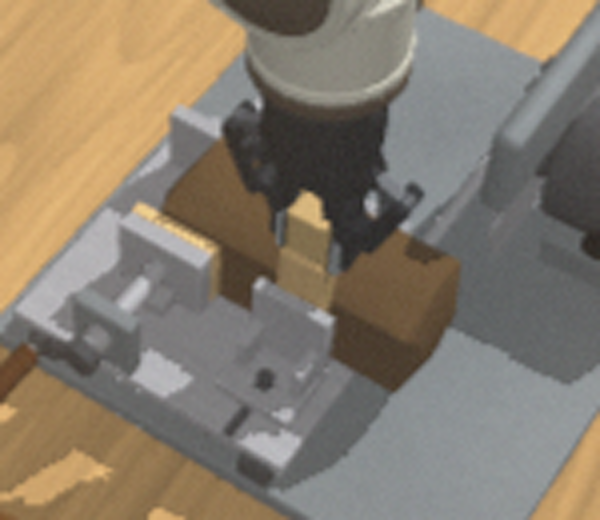

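```bash
python3 -c "
from h import *
print(state()['ft_force'].round(1)); print(finish_job()); print(state()['clock'])"
```

```text
[-4.8  1.  21.4]
the job is handed in; nothing more can be done
None
the job is handed in; nothing more can be done
```

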